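# Plate up the crispbreads and pass the order on

## Robot

A 7-joint arm with a two-finger parallel gripper is mounted at the origin on the work surface. World frame = base frame: x ahead of the robot, y to its left, z up, the work surface at z = 0. Lengths are in m, angles in rad, forces in N, time in s.
With the tool pointing down it reaches from about 0.425 to 0.925 m from the base axis. Payload 6.8 kg.
Tool frame: the origin (TCP) lies midway between the tips of the shut fingers; the grasp point (between the pads) lies 19 mm behind it; x points along the fingers, y is the direction in which the jaws open and shut, and the axes are right-handed (so a half turn about x gives the same grasp; the last joint's range is limited). The gripper opens to 88 mm and grips with 3 to 60 N. Pads are 20 mm wide; open, the fingers measure 115 mm over their backs; the gripper's body (75 mm by 178 mm) begins 61 mm behind the grasp point.
Start: joints at [-1.439, 0.477, 0.022, 1.555, -0.011, 1.109, -0.083], TCP at [0.16, 0.656, 0.223] pointing down, gripper open.
Joint ranges: [-2.96, 2.96], [-0.34, 2.1], [-1.41, 1.46], [0.24, 2.44], [-1.37, 4.51], [0.17, 1.92], [-2.96, 2.96]. Speed limits (rad/s): [2.39, 2.39, 3.14, 3.14, 3.14, 3.14, 3.14].

## Interface

Orientations are given as a unit quaternion [w, x, y, z].
In Python, from cell import env gives the robot as it stands.
- The arm moves only by the shell command python3 -m inch 'ROWS'. ROWS is JSON, a list of rows, each a list of 7 numbers: the finger opening in m, from 0 to 0.0878, then the shift along the tool's x, y, z in m, then the turn, a rotation vector about the tool's x, y, z in degrees. A call has 1 to 8 rows; each row shifts and turns the commanded pose from where the row before left it, along the tool's axes as they then stand; what a row does not reach is not made up. A row lasts 1/12 s, in which the tool goes at most 41.7 mm and 7.16 degrees, less where a joint would pass 70% of its speed; a pose out of reach is approached as far as the arm can. A call with a gripper value outside its range is refused whole. The fingers move at their own pace and stop on an object; the grip force is fixed at half the most. Time passes only in rows, so rows that do not move let the fingers close. It gives the time, the measured TCP pose, the force and the opening at its end, in the units of the state.
- env.get_obs(): the state, without advancing time (a new reading comes with each control period).
- env.camera(name): name is "scene" or "top"; returns (picture, depth): 400x640x3 uint8, red, green, blue; 400x640 float32, m along the optical axis (not along the pixel's ray), 0 where there is no reading.
- env.camera_model(name): a dict with "fovy" (degrees; the focal length in pixels is half the picture's height over the tangent of half this angle, whatever the lens; pixels are square), "cx", "cy" (the principal point, pixels), "extrinsics" (4x4, takes a point from camera to world coordinates). Camera axes: x right, y down, z forward; pixel columns grow to the right and rows downward; lengths in m; the calibration is good to about 2 mm. A picture is of the moment at which its call begins. camera_model takes no time and is no camera call.
- env.hand_in(): hands the job in, once; it reports no verdict.
The state is a dict: "clock": time; "qpos": joint angles; "joint_vel": joint speeds; "effort": joint torques, N m; "tool_pos": TCP position; "tool_rot": TCP orientation; "ft_force": force on the tool from outside, world axes, zero at the start; "torque": the same for the moment, N m; "width": opening from 0.0 (shut) to 1.0 (fully open).
Only numpy, scipy, OpenCV 4.12 (cv2) and the standard library are available. Lean on these libraries where they do the work, as an engineer would, in place of code of your own. Each camera call takes 0.05 s, during which the arm holds its last target. There are 200 camera calls.

## Task

Use the turner to slide under each crispbread on the bench (push it against the edge of the white cutting board so it cannot run away), carry it over and tip it onto the square serving plate, never touching the bread with the gripper. When all are on the plate, lay the turner flat on the bench clear of the plate, then hang the metal order marker over the rail well away from the black mark (at least 70 mm) and slide it along the rail to the mark without lifting it off, so the order shows as served. Leave the saucers, the tub and the cutlery pot where they are.

Things in the scene. Friction and masses are not known exactly. Their poses are not given: they have to be found in the camera images.
- bread1: round brown crispbread, rigid, about 60 g, 100 mm across, 12 mm thick; underside 80 mm across, the lower edge bevelled 5 mm up and 10 mm in all round. Origin: centre of underside, z up. Lies on the bench 5 to 30 mm in front of the board's near edge. Slides easily (friction 0.3): push it against the board to get the blade under. Two or three present; absent ones give None
- bread2: crispbread like bread1, beside it, centres about 125 mm apart along the board
- bread3: crispbread like bread1, beside bread2
- board: white plastic cutting board, fixed, 200 mm (its x) by 480 mm (its y) by 22 mm high. Origin: centre of its underside. Its near edge, the stop for the breads, is the straight upright face at its x = -100 mm, facing the robot; the breads lie on the bench on that side
- plate: square serving plate, white with a dark rim, fixed, 230 x 230 mm outside, floor 6 mm above the bench, rim walls 5 mm thick and 18 mm high. Origin: centre of its underside; x and y along its sides
- turner: spatula, loose, 200 g. Steel blade 75 mm wide, 2 mm thick, flat on the bench; upright neck 10 x 20 mm; black bar handle above, 24 mm wide. Origin: underside of the blade, straight below the neck; x along the blade to its tip: blade x = -5 to +90, handle x = -95 to +15 and z = 52 to 78, neck x = -5 to +5 mm. Grip the handle across its width above the neck; centre of mass 11 mm tipward of it
- rail: order rail, fixed: horizontal round bar 12 mm thick, 300 mm long along y, axis 150 mm above the bench, an upright post at each end. Origin: on the bench below the bar's middle
- mark: the mark: a black band 10 mm wide painted round the bar with a small black disc hanging below it (neither obstructs). Origin: on the bar's axis at the middle of the band; y along the bar. Its place along the bar differs from start to start
- ticket: order marker: aluminium inverted U like a table tent, 90 g, standing on the bench. 34 mm over its legs (x), 50 mm long (y), 80 mm high; legs 4 mm thick, gap 26 mm, top web 5 mm. Origin: midway between the feet, z up. Hangs with the bar in the gap and the web on the bar, its y along the bar (either way round). Grip from above across the legs
- ticket_web (a point): centre of the underside of the marker's web, 75 mm above the marker's origin; 156 mm above the bench when it hangs on the bar
- saucers: bystander: stack of white saucers, 136 mm across, 77 mm high, origin at centre of underside
- tub: bystander: clear tub of sachets, 90 x 120 x 80 mm, origin at centre of underside
- cutlery: bystander: white pot with cutlery, 100 mm across, 180 mm high over all, origin at centre of underside
Not all that is in view belongs to the job. What is shaped like the turner but yellow is not meant. What is shaped like the bread2 but green is not meant.

How it is judged:
By the outcome, as a careful person would: the job done as asked, in the order asked, and still so for the second after the job is handed in, with the robot touching nothing.
Of bread1, bread2, bread3 only 2 to 3 are there at a start; the rules pass over those that are not, and their reading is None.
At some moment in a run one of bread1, bread2, bread3 may be knocked a few centimetres aside while the robot is not near it.
It also fails if it takes over 210 s, if anything falls off the work surface, if the arm or the gripper's body presses on something with over 40 N, if the wrist force passes 120 N, or if a joint passes its speed limit or range.

## Working session

There is one attempt and no reset: what is moved stays moved. The work goes in short steps, Python scripts to look and compute and a shell command to move; the robot and the scene stay as the last step left them, time stands still between calls to the robot, and variables do not carry over. Pictures are saved under pics/ and viewed, about 12 in all and at most 16, crops included, and the job is handed in when it is done.

```bash
ls; mkdir -p pics; cat > h.py <<'E'
import numpy as np,cv2
from cell import env
def shot(name):
    im,d=env.camera(name);m=env.camera_model(name)
    f=200/np.tan(np.radians(m['fovy'])/2);T=np.array(m['extrinsics'])
    v,u=np.mgrid[:400,:640]
    P=np.stack([(u-m['cx'])/f*d,(v-m['cy'])/f*d,d],-1)@T[:3,:3].T+T[:3,3]
    P[d==0]=np.nan
    return im,d,P
def save(im,fn,box=None,s=1):
    if box: x0,y0,x1,y1=box; im=im[y0:y1,x0:x1]
    cv2.imwrite('pics/'+fn,cv2.resize(im[...,::-1],None,fx=s,fy=s,interpolation=cv2.INTER_CUBIC))
E
python3 - <<'E'
from h import *
for n in ('top','scene'):
    im,d,P=shot(n); save(im,n+'0.png',None,1.25); np.savez('pics/'+n+'0.npz',im=im,P=P)
    m=env.camera_model(n); print(m)
print(env.get_obs())
E
```

```text
pics
{'fovy': 47.3071886795703, 'cx': 315.73058126493606, 'cy': 200.06796876226454, 'extrinsics': array([[-2.06654516e-02, -9.92920055e-01,  1.16973090e-01,
         3.30090105e-01],
       [-9.99782133e-01,  2.08671271e-02,  4.99599242e-04,
        -8.04616561e-02],
       [-2.93695445e-03, -1.16937281e-01, -9.93134959e-01,
         1.99755739e+00],
       [ 0.00000000e+00,  0.00000000e+00,  0.00000000e+00,
         1.00000000e+00]])}
{'fovy': 57.341431813329805, 'cx': 322.7565977150276, 'cy': 198.02253777543785, 'extrinsics': array([[-0.24837032,  0.71467899, -0.65387012,  1.455445  ],
       [ 0.96866199,  0.1849737 , -0.16576697,  0.14130795],
       [ 0.00247861, -0.67455072, -0.73822434,  1.1207023 ],
       [ 0.        ,  0.        ,  0.        ,  1.        ]])}
{'clock': 0.1, 'qpos': array([-1.43908292,  0.47772285,  0.02233122,  1.55630689, -0.01148313,
        1.10930071, -0.08312153]), 'joint_vel': array([-0.00085398, -0.00137785,  0.00072233, -0.00358022,  0.00232565,
       -0.00031906,  0.00066333]), 'effort': array([ 3.81932288e-03, -5.84095180e+01,  1.53997377e+00, -2.73315418e+01,
       -5.41517639e-02,  1.31300060e-02,  4.73990485e-05]), 'tool_pos': array([0.16020978, 0.65517114, 0.22179439]), 'tool_rot': array([ 0.70200659,  0.08400932,  0.70205359, -0.08514657]), 'ft_force': array([-0.67844917, -0.85674972,  0.34839477]), 'torque': array([0.05499993, 0.01349335, 0.01057551]), 'width': 1.001897849404725}
```

View pics/top0.png

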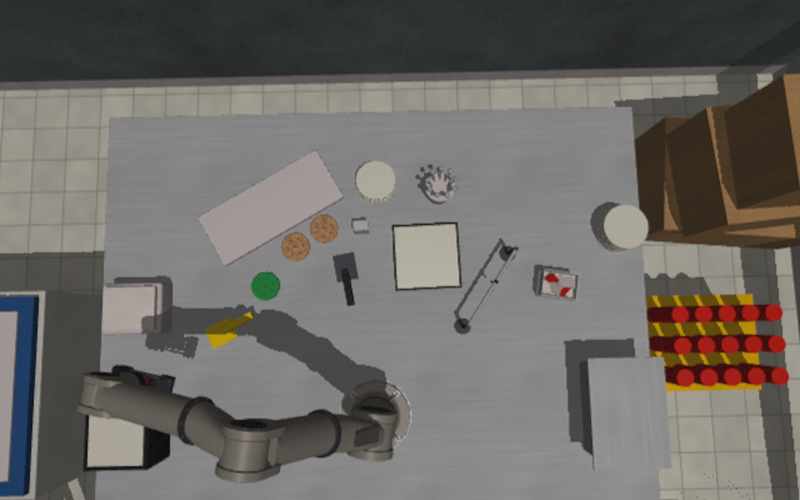

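View pics/scene0.png

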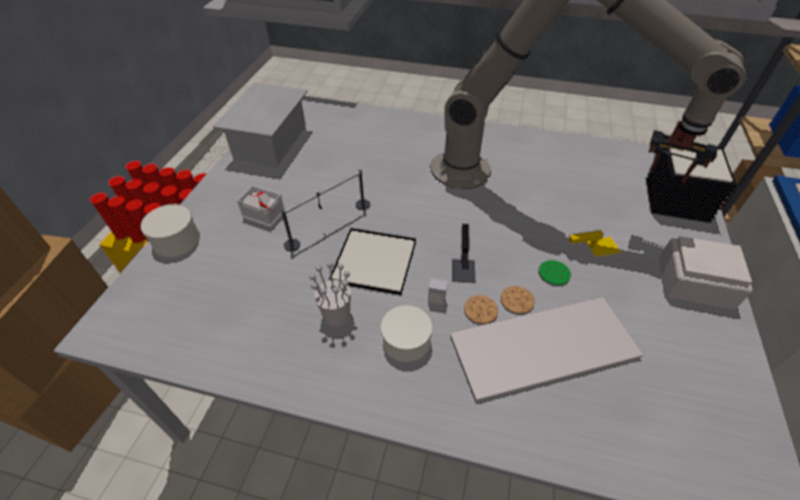

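The top view (800 px wide) shows these candidates:
- **Turner:** black at (346,278). The yellow one at (230,328) is a decoy.
- **Breads:** brown at (295,246) and (324,228). The green one at (265,286) is a decoy. Only two breads are present.
- **Marker:** small metal U at (360,226), next to the saucers at (376,180).
- **Plate and rail:** the plate is at (427,256). The rail runs from (508,250) to (462,326), with the mark near (493,281).

Next is one close crop to check the choice, plus measurements.

```bash
python3 - <<'E'
from h import *
z=np.load('pics/top0.npz');im,P=z['im'],z['P']
save(im,'crop1.png',(150,110,430,280),2.85)
hsv=cv2.cvtColor(im,cv2.COLOR_RGB2HSV)
H,S,V=[hsv[...,i].astype(int) for i in range(3)]
g=np.median(P[150:260,300:330,2]);print('bench?',np.nanmedian(P[200:230,300:330,2]))
def comps(mask,name,minA=30):
    mask=mask.copy().astype(np.uint8); mask[:, :90]=0;mask[:90]=0;mask[290:]=0;mask[:,480:]=0
    n,l,s,c=cv2.connectedComponentsWithStats(mask)
    for i in range(1,n):
        if s[i,4]<minA: continue
        q=P[l==i]; vu=np.argwhere(l==i)[:,::-1].astype(np.float32)
        (cx,cy),(w,h),a=cv2.minAreaRect(np.float32(q[:,:2]*1000))
        print(name,'px',c[i].round(),'A',s[i,4],'mean',np.nanmean(q,0).round(4),'zmed/max',np.nanmedian(q[:,2]).round(4),np.nanmax(q[:,2]).round(4),'rect mm',round(cx),round(cy),round(w),round(h),round(a,1))
comps((H>3)&(H<18)&(S>90)&(V>80),'brown')
comps((V<60),'dark')
comps((P[...,2]>0.012)&(P[...,2]<0.3),'high')
E
```

```text
bench? 0.0022553363498917234
brown px [259. 183.] A 375 mean [0.6472 0.1695 0.0103] zmed/max 0.0103 0.0291 rect mm 643 170 89 89 47.2
brown px [236. 197.] A 383 mean [0.5854 0.2698 0.0102] zmed/max 0.0102 0.0256 rect mm 585 270 93 93 44.6
dark px [406. 200.] A 44 mean [ 0.5525 -0.4689  0.0334] zmed/max 0.0106 0.1568 rect mm 554 -468 32 33 73.2
dark px [278. 228.] A 175 mean [0.4433 0.0847 0.059 ] zmed/max 0.074 0.0902 rect mm 444 87 130 31 13.1
dark px [369. 259.] A 39 mean [ 0.3044 -0.3019  0.037 ] zmed/max 0.0088 0.1595 rect mm 303 -306 40 23 42.5
high px [216. 166.] A 4551 mean [0.7228 0.3574 0.0209] zmed/max 0.0207 0.0387 rect mm 725 357 206 480 29.8
high px [300. 145.] A 841 mean [ 0.796  -0.0173  0.0724] zmed/max 0.0747 0.0917 rect mm 801 -17 130 137 88.8
high px [352. 149.] A 536 mean [ 0.7642 -0.2343  0.1184] zmed/max 0.1015 0.1935 rect mm 766 -234 102 107 86.1
high px [478. 183.] A 45 mean [ 0.6206 -0.7881  0.029 ] zmed/max 0.0255 0.0545 rect mm 620 -789 15 79 88.3
high px [254. 181.] A 67 mean [0.6519 0.1887 0.0157] zmed/max 0.0152 0.0257 rect mm 651 184 45 60 5.6
high px [
[... 339 characters left out ...]
-0.3891  0.1403] zmed/max 0.1526 0.1709 rect mm 423 -400 31 331 56.8
high px [446. 228.] A 730 mean [ 0.4281 -0.6292  0.061 ] zmed/max 0.0619 0.0932 rect mm 434 -636 133 103 80.9
high px [209. 229.] A 80 mean [0.4469 0.3853 0.016 ] zmed/max 0.015 0.027 rect mm 451 387 47 90 76.5
high px [278. 232.] A 156 mean [0.4262 0.0821 0.0756] zmed/max 0.0756 0.0902 rect mm 427 83 109 24 9.4
high px [113. 247.] A 1909 mean [0.3767 0.7623 0.1031] zmed/max 0.1139 0.1327 rect mm 376 781 172 175 0.4
high px [190. 258.] A 172 mean [0.3244 0.4535 0.0735] zmed/max 0.0753 0.0907 rect mm 329 457 34 110 26.5
high px [473. 288.] A 35 mean [ 0.1819 -0.6991  0.1509] zmed/max 0.1624 0.1758 rect mm 178 -699 43 19 86.1
```

View pics/crop1.png

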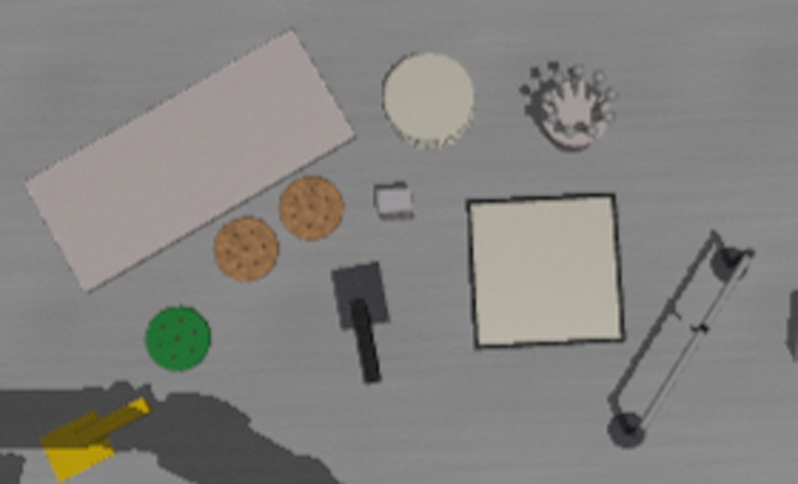

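The crop confirms the choice: black turner at crop (360,310), brown breads at (246,249) and (311,207), marker at (394,201), and mark at (699,328). Next I'll measure precisely by intersecting rays with planes of known height.

```bash
cat >> h.py <<'E'
from scipy.spatial.transform import Rotation as R
def onplane(name,uv,z):
    m=env.camera_model(name);f=200/np.tan(np.radians(m['fovy'])/2);T=np.array(m['extrinsics'])
    uv=np.atleast_2d(uv).astype(float)
    r=np.c_[(uv[:,0]-m['cx'])/f,(uv[:,1]-m['cy'])/f,np.ones(len(uv))]@T[:3,:3].T
    return (T[:3,3]+r*((z-T[2,3])/r[:,2])[:,None])[:,:2]
def hsvof(im): return [a.astype(int) for a in cv2.split(cv2.cvtColor(im,cv2.COLOR_RGB2HSV))]
def breads(name='top',z=0.010):
    im,d,P=shot(name);H,S,V=hsvof(im)
    m=((H>3)&(H<18)&(S>60)&(V>50)).astype(np.uint8)
    n,l,s,c=cv2.connectedComponentsWithStats(m);out=[]
    for i in range(1,n):
        if s[i,4]<150: continue
        p=np.nanmean(P[l==i],0)
        if not(0.3<p[0]<0.95 and abs(p[1])<.6 and p[2]<.3): continue
        xy=onplane(name,np.argwhere(l==i)[:,::-1],max(z,0)); 
        (cx,cy),(w,h),a=cv2.minAreaRect(np.float32(xy*1000))
        print('bread',c[i].round(),'A',s[i,4],'z',np.nanmedian(P[l==i][:,2]).round(4),'ctr',xy.mean(0).round(4),'rect',round(w),round(h),'from lo',xy.min(0).round(3),'hi',xy.max(0).round(3))
    return im,d,P
def pose():
    o=env.get_obs();M=R.from_quat(np.roll(o['tool_rot'],-1)).as_matrix();return o,np.array(o['tool_pos']),M
def to(target,xax=None,yax=None):
    """tool-frame shift, then turn, to reach target with tool x ~xax and y ~ yax"""
    o,p,M=pose();print('t',round(o['clock'],2),'tcp',p.round(4),'F',np.round(o['ft_force'],1),'w',round(o['width'],3),'x',M[:,0].round(3),'y',M[:,1].round(3))
    print(' shift mm',(M.T@(np.array(target)-p)*1000).round(1))
    if yax is not None:
        xax=np.array([0,0,-1.] if xax is None else xax,float);y=np.array(yax,float);y-=xax*(y@xax);y/=np.linalg.norm(y)
        D=np.c_[xax,y,np.cross(xax,y)]
        print(' turn deg',np.degrees(R.from_matrix(M.T@D).as_rotvec()).round(2),' shift after turn',(D.T@(np.array(target)-p)*1000).round(1),'q',o['qpos'].round(2))
E
python3 - <<'E'
from h import *
im,d,P=breads()
H,S,V=hsvof(im)
def fit(mask,z,n):
    vu=np.argwhere(mask)[:,::-1];xy=onplane('top',vu,z)*1000
    r=cv2.minAreaRect(np.float32(xy)); u,s,vt=np.linalg.svd(xy-xy.mean(0),full_matrices=False)
    print(n,len(vu),'mean',xy.mean(0).round(1),'rect',np.round(r[0],1),np.round(r[1],1),round(r[2],1),'axis',vt[0].round(3));return xy
box=np.zeros((400,640),bool);box[195:250,262:295]=1
fit(box&(P[...,2]>.06),.078,'handle'); fit(box&(V<75),.078,'dark turner');
b=box.copy();b[216:]=0; fit(b&(V<90)&(P[...,2]<.02),.002,'blade')
print(V[198:246:3,264:292:2])
b=np.zeros_like(box);b[165:200,275:303]=1;fit(b&(P[...,2]>.065),.08,'ticket')
b=np.zeros_like(box);b[180:270,360:420]=1;xy=fit(b&(P[...,2]>.142),.154,'bar')
b=np.zeros_like(box);b[215:235,385:405]=1;m=b&(V<70);print(np.argwhere(m)[:,::-1].tolist());fit(m,.152,'mark')
print(V[218:233,384:404])
b=np.zeros_like(box);b[165:250,300:380]=1;fit(b&(V<75),.018,'plate rim')
fit((P[...,2]>.012)&(np.hypot(P[...,0]-.725,P[...,1]-.357)<.28)&(V>120)&(S<40)&(P[...,2]<.04),.022,'board')
to([.466,.09,.15],None,[-.17,.985,0])
E
```

```text
bread [259. 182.] A 396 z 0.0104 ctr [0.6474 0.1701] rect 97 94 from lo [0.6  0.12] hi [0.695 0.217]
bread [236. 197.] A 404 z 0.0106 ctr [0.5851 0.2707] rect 98 96 from lo [0.536 0.222] hi [0.634 0.318]
handle 157 mean [426.7  82.1] rect [426.8  81.9] [109.5  25.1] 9.7 axis [-0.985 -0.173]
dark turner 450 mean [481.4  86.4] rect [462.4  81.9] [171.5  67.2] 9.8 axis [-0.993 -0.121]
blade 216 mean [528.4  98.1] rect [526.2  99.3] [59.7 75.5] 9.2 axis [0.065 0.998]
[[132 132 131 132 131 132 132 132 132 133 134 133 132 133]
 [132 132 134 133 133 134 134 133 114 112 133 135 133 135]
 [134 117 100  82  64  66  65  64  61  65 127 132 130 132]
 [135  88  64  65  66  63  63  62  62  62 122 132 133 131]
 [132 133  65  65  66  65  64  64  65  61  86 132 132 131]
 [130 130  72  64  63  63  62  65  64  62  58 132 132 133]
 [130 131  88  64  56  38  36  53  65  63  62 125 133 132]
 [129 129 101  69  66  29  33  31  63  63  64 112 130 130]
 [131 131 134  67  66  36  33  35  51  66  64  92 131 132]
 [131 131 132  91  98  60  33  37  68 131 131 132 131 131]
 [130 130 130 129 130 120  36  35  22 130 
[... 1719 characters left out ...]
35 134 134 133 113 111 135 134 131 135 134 134 134 134 134
  136 134]
 [134 134 132 133 133 132 123 108 124 139 123 131 135 135 135 135 135 135
  135 135]
 [132 133 132 131 133 125 102 117 137 131 122 131 133 134 133 134 133 134
  133 133]]
plate rim 240 mean [ 518.4 -218.7] rect [ 500.7 -213. ] [313.4 273.4] 1.8 axis [-0.827 -0.562]
board 4519 mean [724.6 356.3] rect [725.3 348.6] [486.  491.8] 30.0 axis [ 0.493 -0.87 ]
t 0.15 tcp [0.1602 0.6553 0.2219] F [ 0.4  0.3 -0.2] w 1.004 x [-0.    -0.001 -1.   ] y [ 0.238  0.971 -0.001]
 shift mm [  72.6 -476.4  431.3]
 turn deg [-2.353e+01 -1.000e-02  8.000e-02]  shift after turn [  71.9 -609.   205.2] q [-1.44  0.48  0.02  1.56 -0.01  1.11 -0.08]
```

```bash

python3 -m inch '[[0.0878,0,0,0,-5.9,0,0],[0.0878,0,0,0,-5.9,0,0],[0.0878,0,0,0,-5.9,0,0],[0.0878,0,0,0,-5.8,0,0]]'
python3 -m inch '[[0.0878,0.0035,-0.0305,0.0103,0,0,0],[0.0878,0.0035,-0.0305,0.0103,0,0,0],[0.0878,0.0035,-0.0305,0.0103,0,0,0],[0.0878,0.0035,-0.0305,0.0103,0,0,0],[0.0878,0.0035,-0.0305,0.0103,0,0,0],[0.0878,0.0035,-0.0305,0.0103,0,0,0],[0.0878,0.0035,-0.0305,0.0103,0,0,0],[0.0878,0.0035,-0.0305,0.0103,0,0,0]]'
python3 -m inch '[[0.0878,0.0035,-0.0305,0.0103,0,0,0],[0.0878,0.0035,-0.0305,0.0103,0,0,0],[0.0878,0.0035,-0.0305,0.0103,0,0,0],[0.0878,0.0035,-0.0305,0.0103,0,0,0],[0.0878,0.0035,-0.0305,0.0103,0,0,0],[0.0878,0.0035,-0.0305,0.0103,0,0,0],[0.0878,0.0035,-0.0305,0.0103,0,0,0],[0.0878,0.0035,-0.0305,0.0103,0,0,0]]'
python3 -m inch '[[0.0878,0.0035,-0.0305,0.0103,0,0,0],[0.0878,0.0035,-0.0305,0.0103,0,0,0],[0.0878,0.0035,-0.0305,0.0103,0,0,0],[0.0878,0.0035,-0.0305,0.0103,0,0,0],[0.0878,0,0,0,0,0,0],[0.0878,0,0,0,0,0,0]]'
python3 - <<'E'
from h import *
to([.4662,.0889,.046],None,[-.172,.985,0])
im,d,P=breads()
E
```

```text
clock: 0.48
tool_pos: [0.1602, 0.6554, 0.2223]
tool_rot: [0.704, -0.062, 0.704, 0.062]
ft_force: [0.6, 0.0, 0.1]
width: 0.999
clock: 1.15
tool_pos: [0.2834, 0.4275, 0.1944]
tool_rot: [0.704, -0.06, 0.705, 0.06]
ft_force: [0.5, 0.3, 0.2]
width: 0.996
clock: 1.82
tool_pos: [0.4058, 0.2012, 0.1666]
tool_rot: [0.705, -0.06, 0.705, 0.06]
ft_force: [0.2, 0.0, 0.1]
width: 1.005
clock: 2.32
tool_pos: [0.467, 0.0877, 0.1524]
tool_rot: [0.704, -0.059, 0.705, 0.058]
ft_force: [-0.5, 0.6, -0.4]
width: 1.004
t 2.32 tcp [0.467  0.0877 0.1524] F [-0.5  0.6 -0.4] w 1.004 x [-0.    -0.001 -1.   ] y [-0.165  0.986 -0.001]
 shift mm [106.4   1.4  -0.6]
 turn deg [-0.38 -0.03  0.03]  shift after turn [106.4   1.3  -0.6] q [-0.52  0.24  0.23  2.1  -0.07  0.81  1.5 ]
bread [259. 182.] A 395 z 0.0098 ctr [0.6474 0.1702] rect 97 94 from lo [0.6  0.12] hi [0.695 0.217]
bread [236. 197.] A 404 z 0.0094 ctr [0.5851 0.2707] rect 98 96 from lo [0.536 0.222] hi [0.634 0.318]
```

```bash

python3 -m inch '[[0.0878,0.0265,0.0004,0,-0.4,0,0],[0.0878,0.0265,0.0004,0,0,0,0],[0.0878,0.0265,0.0004,0,0,0,0],[0.0878,0.0265,0,0,0,0,0],[0.0878,0,0,0,0,0,0],[0,0,0,0,0,0,0],[0,0,0,0,0,0,0],[0,0,0,0,0,0,0]]'
python3 -m inch '[[0,0,0,0,0,0,0],[0,0,0,0,0,0,0],[0,0,0,0,0,0,0],[0,0,0,0,0,0,0],[0,0,0,0,0,0,0],[0,0,0,0,0,0,0]]'
python3 - <<'E'
from h import *
to([.4662,.0889,.046],None,[-.172,.985,0])
E
```

```text
clock: 3.03
tool_pos: [0.4675, 0.0915, 0.0482]
tool_rot: [0.705, -0.063, 0.703, 0.063]
ft_force: [-0.7, 0.2, -1.0]
width: 0.81
clock: 3.53
tool_pos: [0.4665, 0.0906, 0.0467]
tool_rot: [0.704, -0.063, 0.704, 0.063]
ft_force: [-0.4, -0.1, 0.8]
width: 0.355
t 3.53 tcp [0.4665 0.0906 0.0467] F [-0.4 -0.1  0.8] w 0.355 x [ 0.  0. -1.] y [-0.176  0.984  0.   ]
 shift mm [ 0.7 -1.6 -0.6]
 turn deg [ 0.25  0.   -0.  ]  shift after turn [ 0.7 -1.6 -0.6] q [-0.48  0.42  0.18  2.17 -0.14  0.56  1.56]
```

```bash

python3 -m inch '[[0,0,0,0,0,0,0],[0,0,0,0,0,0,0],[0,0,0,0,0,0,0],[0,0,0,0,0,0,0]]'
python3 -m inch '[[0,-0.01,0,0,0,0,0],[0,-0.015,0,0,0,0,0],[0,-0.015,0,0,0,0,0],[0,0,0,0,0,0,0]]'
python3 -m inch '[[0,0,0,0,-6.6,0,0],[0,0,0,0,-6.6,0,0],[0,0,0,0,-6.6,0,0],[0,0,-0.0105,0.018,0,0,0],[0,0,-0.0105,0.018,0,0,0],[0,0,0,0,0,0,0],[0,0,0,0,0,0,0]]'
python3 - <<'E'
from h import *
to([.5085,.0907,.046],None,[-.497,.868,0])
im,d,P=breads();save(im,'c2.png',(210,130,350,270),2.8)
im,d,P=shot('scene');save(im,'c3.png',(300,150,480,330),3)
E
```

```text
clock: 3.87
tool_pos: [0.4665, 0.0905, 0.0466]
tool_rot: [0.704, -0.063, 0.704, 0.063]
ft_force: [0.8, -0.4, 0.1]
width: 0.273
clock: 4.2
tool_pos: [0.468, 0.0911, 0.0891]
tool_rot: [0.706, -0.062, 0.703, 0.063]
ft_force: [1.0, 0.2, -1.7]
width: 0.273
clock: 4.78
tool_pos: [0.5086, 0.0903, 0.0862]
tool_rot: [0.683, -0.183, 0.683, 0.183]
ft_force: [-0.7, -0.4, -1.7]
width: 0.27
t 4.78 tcp [0.5086 0.0903 0.0862] F [-0.7 -0.4 -1.7] w 0.27 x [-0. -0. -1.] y [-0.499  0.867  0.   ]
 shift mm [40.2  0.4  0.1]
 turn deg [ 0.14 -0.02 -0.  ]  shift after turn [40.2  0.4  0.1] q [-0.4   0.4   0.13  2.06 -0.08  0.69  1.87]
bread [259. 182.] A 391 z 0.0107 ctr [0.6477 0.17  ] rect 97 94 from lo [0.601 0.12 ] hi [0.695 0.217]
bread [236. 197.] A 403 z 0.0105 ctr [0.5852 0.2707] rect 98 96 from lo [0.536 0.222] hi [0.634 0.318]
```

View pics/c3.png

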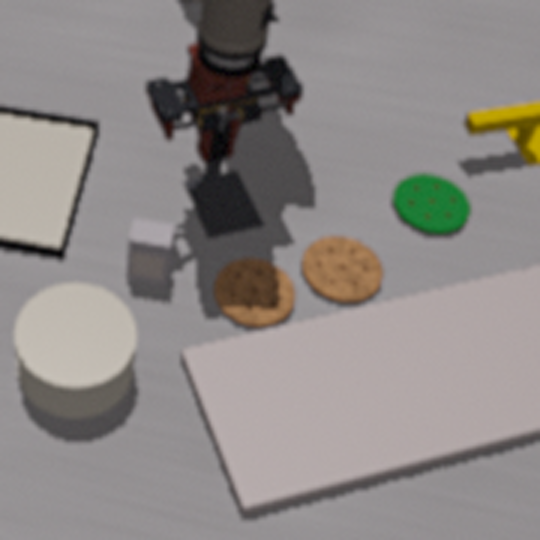

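```bash

python3 -m inch '[[0,0.012,0.0002,0,0,3,0],[0,0.012,0.0002,0,0,0,0],[0,0.008,0,0.0012,0,0,0],[0,0,0,0,0,0,0],[0,0,0,0,0,0,0]]'
python3 -m inch '[[0,0.002,0,0,0,0,0],[0,0.0015,0,0,0,0,0],[0,0,0,0,0,0,0],[0,0,0,0,0,0,0]]'
python3 -m inch '[[0,0.0015,0,0,0,0,0],[0,0,0,0,0,0,0],[0,0,0,0,0,0,0]]'
python3 - <<'E'
from h import *
to([.5085,.0907,.0517],None,[-.497,.868,0])
E
```

```text
clock: 5.3
tool_pos: [0.5071, 0.0906, 0.0542]
tool_rot: [0.664, -0.188, 0.701, 0.178]
ft_force: [0.1, -0.3, -2.6]
width: 0.27
clock: 5.63
tool_pos: [0.5081, 0.0907, 0.0514]
tool_rot: [0.665, -0.187, 0.701, 0.178]
ft_force: [0.6, -0.7, -2.4]
width: 0.27
clock: 5.88
tool_pos: [0.5081, 0.0904, 0.05]
tool_rot: [0.665, -0.187, 0.701, 0.178]
ft_force: [-2.4, -1.4, 2.9]
width: 0.275
t 5.88 tcp [0.5081 0.0904 0.05  ] F [-2.4 -1.4  2.9] w 0.275 x [-0.045 -0.026 -0.999] y [-0.499  0.867 -0.   ]
 shift mm [-1.7  0.   0.4]
 turn deg [ 0.14 -2.98  0.02]  shift after turn [-1.7  0.   0.5] q [-0.41  0.48  0.13  2.04 -0.08  0.67  1.86]
```

```bash

python3 -m inch '[[0,-0.0005,0,0.01,0,0,0],[0,-0.0005,0,0.01,0,0,0],[0,-0.0005,0,0.01,0,0,0],[0,-0.0005,0,0.01,0,0,0]]'
python3 -m inch '[[0,-0.0004,0,0.008,0,0,0],[0,-0.0004,0,0.008,0,0,0],[0,-0.0004,0,0.008,0,0,0]]'
python3 -m inch '[[0,-0.0004,0,0.008,0,0,0],[0,-0.0004,0,0.008,0,0,0]]'
python3 - <<'E'
from h import *
to([.6175,.1535,.0517],None,[-.497,.868,0])
im,d,P=breads();
im,d,P=shot('scene');save(im,'c4.png',(310,190,450,310),4)
E
```

```text
clock: 6.22
tool_pos: [0.5433, 0.1113, 0.0496]
tool_rot: [0.665, -0.188, 0.701, 0.178]
ft_force: [-3.4, -1.6, 5.3]
width: 0.268
clock: 6.47
tool_pos: [0.5639, 0.1229, 0.0495]
tool_rot: [0.665, -0.188, 0.701, 0.178]
ft_force: [-3.6, -2.4, 5.3]
width: 0.273
clock: 6.63
tool_pos: [0.5777, 0.1308, 0.0495]
tool_rot: [0.665, -0.188, 0.701, 0.178]
ft_force: [-4.5, -2.5, 6.4]
width: 0.27
t 6.63 tcp [0.5777 0.1308 0.0495] F [-4.5 -2.5  6.4] w 0.27 x [-0.046 -0.027 -0.999] y [-0.499  0.866 -0.   ]
 shift mm [-4.6 -0.2 45.7]
 turn deg [ 0.16 -3.05  0.  ]  shift after turn [-2.2 -0.1 45.9] q [-0.43  0.58  0.13  1.85 -0.08  0.76  1.84]
bread [234. 197.] A 341 z 0.0108 ctr [0.5836 0.2776] rect 98 79 from lo [0.536 0.235] hi [0.634 0.318]
```

View pics/c4.png

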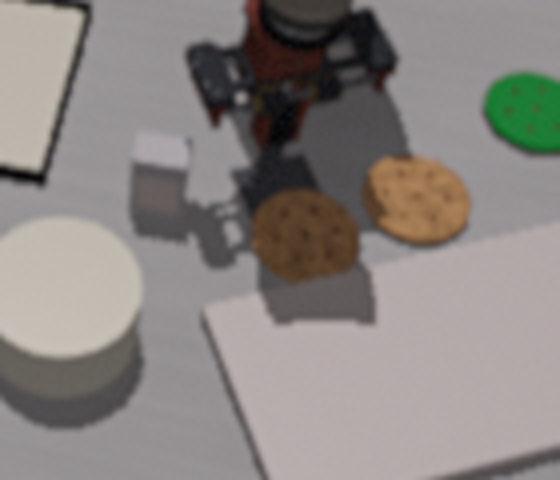

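```bash

python3 -m inch '[[0,-0.0004,0,0.008,0,0,0],[0,-0.0004,0,0.008,0,0,0]]'
python3 -m inch '[[0,-0.0004,0,0.008,0,0,0],[0,-0.0003,0,0.006,0,0,0]]'
python3 -m inch '[[0,-0.0003,0,0.006,0,0,0],[0,0,0,0,0,0,0]]'
python3 - <<'E'
from h import *
to([.6175,.1535,.0517],None,[-.497,.868,0])
breads()
im,d,P=shot('scene');save(im,'c5.png',(310,190,450,310),4)
E
```

```text
clock: 6.9
tool_pos: [0.5907, 0.1382, 0.0493]
tool_rot: [0.664, -0.187, 0.701, 0.178]
ft_force: [-2.3, -1.7, 4.2]
width: 0.27
clock: 7.07
tool_pos: [0.6039, 0.1462, 0.0492]
tool_rot: [0.665, -0.187, 0.701, 0.178]
ft_force: [-3.2, -1.6, 3.5]
width: 0.27
clock: 7.23
tool_pos: [0.6092, 0.1493, 0.0491]
tool_rot: [0.665, -0.188, 0.701, 0.178]
ft_force: [-1.4, -0.8, 1.3]
width: 0.275
t 7.23 tcp [0.6092 0.1493 0.0491] F [-1.4 -0.8  1.3] w 0.275 x [-0.046 -0.026 -0.999] y [-0.5    0.866  0.   ]
 shift mm [-3.1 -0.5  9.2]
 turn deg [ 0.19 -3.01  0.  ]  shift after turn [-2.6 -0.5  9.3] q [-0.44  0.63  0.13  1.77 -0.09  0.81  1.83]
bread [233. 197.] A 268 z 0.0121 ctr [0.5833 0.285 ] rect 62 97 from lo [0.536 0.257] hi [0.634 0.318]
```

View pics/c5.png

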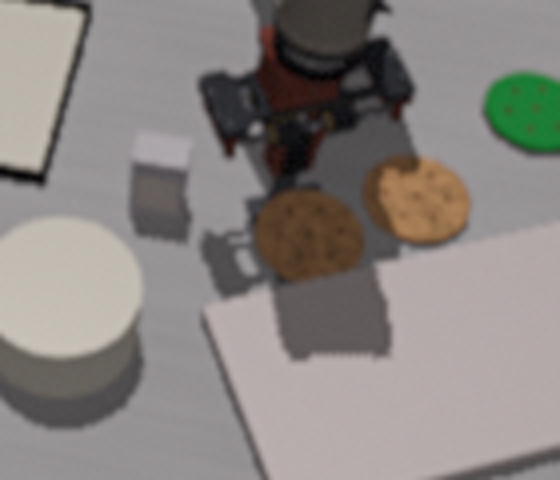

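```bash

python3 -m inch '[[0,0,0,0.003,0,-2,0],[0,-0.002,0,0,0,-2.5,0],[0,-0.004,0,0,0,-2.5,0],[0,-0.006,0,0,0,-2,0],[0,-0.01,0,-0.001,0,0,0],[0,-0.01,0,-0.001,0,0,0],[0,-0.01,0,-0.002,0,0,0],[0,-0.01,0,-0.002,0,0,0]]'
python3 -m inch '[[0,-0.01,0,0,0,0,0],[0,-0.01,0,0,0,0,0],[0,-0.01,0,0,0,0,0],[0,0,0,0,0,0,0],[0,0,0,0,0,0,0]]'
python3 - <<'E'
from h import *
to([.53,-.17,.12],[.1,0,-.995],[-.026,1,0])
breads()
im,d,P=shot('scene');save(im,'c6.png',(230,150,450,330),3)
z=np.load('pics/top0.npz');im,P=z['im'],z['P'];H,S,V=hsvof(im)
b=np.zeros((400,640),bool);b[170:240,308:372]=1;m=b&(V<75)
n,l,s,c=cv2.connectedComponentsWithStats(m.astype(np.uint8));i=1+np.argmax(s[1:,4])
xy=onplane('top',np.argwhere(l==i)[:,::-1],.018)*1000;print('plate',cv2.minAreaRect(np.float32(xy)))
E
```

```text
clock: 8.0
tool_pos: [0.6025, 0.1454, 0.1018]
tool_rot: [0.718, -0.173, 0.646, 0.192]
ft_force: [0.7, 0.1, -2.5]
width: 0.27
clock: 8.42
tool_pos: [0.5997, 0.1435, 0.131]
tool_rot: [0.718, -0.173, 0.646, 0.192]
ft_force: [0.9, -0.2, -2.8]
width: 0.272
t 8.42 tcp [0.5997 0.1435 0.131 ] F [ 0.9 -0.2 -2.8] w 0.272 x [ 0.092  0.053 -0.994] y [-0.499  0.866 -0.   ]
 shift mm [ -12.  -236.8 -216.9]
 turn deg [28.32  0.38 -3.06]  shift after turn [   4.  -311.6  -78.5] q [-0.41  0.43  0.11  1.87 -0.1   0.74  1.85]
bread [233. 198.] A 291 z 0.0101 ctr [0.583 0.282] rect 98 73 from lo [0.536 0.239] hi [0.634 0.318]
plate ((645.996826171875, -185.5087432861328), (224.2926788330078, 23.66513442993164), 89.92578887939453)
```

View pics/c6.png

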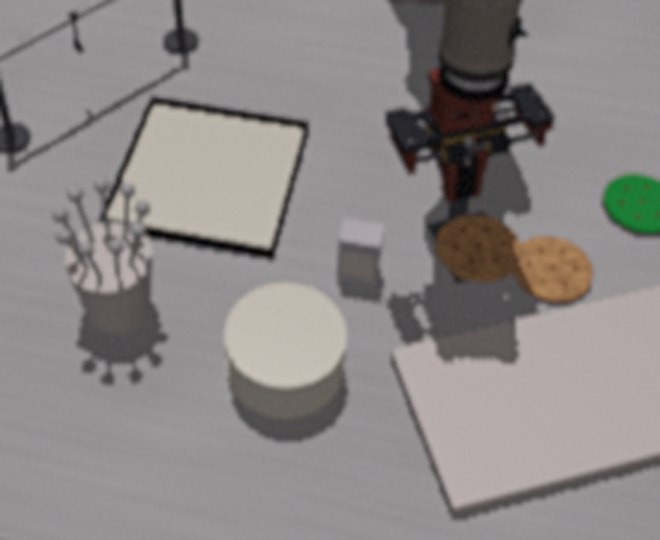

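```bash
python3 - <<'E'
from h import *
z=np.load('pics/top0.npz');im,P=z['im'],z['P'];H,S,V=hsvof(im)
for ch in (im[...,2].astype(int),): pass
b=np.zeros((400,640),bool);b[172:238,308:375]=1
m=b&(V>170);n,l,s,c=cv2.connectedComponentsWithStats(m.astype(np.uint8));i=1+np.argmax(s[1:,4])
xy=onplane('top',np.argwhere(l==i)[:,::-1],.006)*1000;r=cv2.minAreaRect(np.float32(xy));print('plate floor',r,xy.mean(0),s[i])
c=np.array([r[0][0],r[0][1]])/1000;o,p,M=pose();print(p)
E
```

```text
plate floor ((542.9063720703125, -190.31671142578125), (209.24911499023438, 210.6958465576172), 1.8843646049499512) [ 542.0836699  -190.62579324] [ 316  180   51   50 2281]
[0.59887588 0.14335623 0.12973042]
```

```bash

python3 -m inch '[[0,-0.003,0,0,3,0,-0.3],[0,-0.004,0,0,5,0.1,-0.6],[0,-0.004,0,0,6,0.1,-0.65],[0,-0.004,0,0,6,0.1,-0.65],[0,0,0,0,5,0.1,-0.6],[0,0,0,0,3.3,0,-0.3]]'
python3 -m inch '[[0,-0.0007,0,-0.005,0,0,0],[0,-0.0015,0,-0.01,0,0,0],[0,-0.002,0,-0.015,0,0,0],[0,-0.003,0,-0.02,0,0,0],[0,-0.003,0,-0.02,0,0,0],[0,-0.003,0,-0.02,0,0,0],[0,-0.003,0,-0.02,0,0,0],[0,-0.002,0,-0.015,0,0,0]]'
python3 -m inch '[[0,-0.001,0,-0.01,0,0,0],[0,0,-0.004,-0.004,0,0,0],[0,0,-0.01,0,0,0,0],[0,0,-0.016,0,0,0,0],[0,0,-0.022,0,0,0,0],[0,0,-0.025,0,0,0,0],[0,0,-0.025,0,0,0,0],[0,0,-0.025,0,0,0,0]]'
python3 -m inch '[[0,0,-0.025,0,0,0,0],[0,0,-0.025,0,0,0,0],[0,0,-0.025,0,0,0,0],[0,0,-0.025,0,0,0,0],[0,0,-0.025,0,0,0,0],[0,0,-0.025,0,0,0,0],[0,0,-0.02,0,0,0,0],[0,0,-0.015,0,0,0,0]]'
python3 - <<'E'
from h import *
to([.445,-.247,.095],[-.5,0,-.866],[-.035,1,0])
breads('top',.1)
E
```

```text
clock: 9.02
tool_pos: [0.5974, 0.1432, 0.1445]
tool_rot: [0.741, -0.009, 0.672, 0.007]
ft_force: [-0.4, 0.7, -2.7]
width: 0.268
clock: 9.68
tool_pos: [0.4687, 0.1388, 0.1504]
tool_rot: [0.74, -0.011, 0.672, 0.009]
ft_force: [0.1, 0.1, -2.3]
width: 0.275
clock: 10.35
tool_pos: [0.4616, 0.0098, 0.1512]
tool_rot: [0.741, -0.01, 0.671, 0.008]
ft_force: [-0.1, -0.0, -2.3]
width: 0.271
clock: 11.02
tool_pos: [0.4657, -0.1767, 0.1519]
tool_rot: [0.741, -0.01, 0.671, 0.007]
ft_force: [1.0, 0.5, -2.5]
width: 0.272
t 11.02 tcp [ 0.4657 -0.1767  0.1519] F [ 1.   0.5 -2.5] w 0.272 x [ 0.099 -0.003 -0.995] y [-0.023  1.    -0.005]
 shift mm [ 54.7 -69.5 -27.9]
 turn deg [-0.42 35.68  1.14]  shift after turn [ 59.6 -70.6   8.4] q [-0.13  0.24  0.44  2.13 -0.2   0.7   2.04]
bread [236. 197.] A 404 z 0.0098 ctr [0.5735 0.2548] rect 93 91 from lo [0.527 0.208] hi [0.62 0.3 ]
bread [337. 203.] A 292 z 0.1223 ctr [ 0.5395 -0.1694] rect 73 98 from lo [ 0.498 -0.219] hi [ 0.577 -0.126]
```

```bash

python3 -m inch '[[0,0,-0.008,-0.003,0,0,0],[0,0,-0.014,-0.005,0,0,0],[0,0.003,-0.016,-0.006,0,0,0],[0,0.008,-0.016,-0.005,0,0,0],[0,0.012,-0.01,-0.002,0,0,0],[0,0.014,-0.005,0,0,0,0],[0,0.01,0,0,0,0,0],[0,0.005,0,0,0,0,0]]'
python3 -m inch '[[0,0,0,0,0,4,0],[0,0,0,0,0,5,0],[0,0,0,0,0,5,0],[0,0,0,0,0,5,0],[0,0,0,0,0,5,0],[0,0,0,0,0,5,0],[0,0,0,0,0,5,0],[0,0,0,0,0,0,0]]'
python3 - <<'E'
from h import *
to([.445,-.247,.095],[-.5,0,-.866],[-.035,1,0])
breads('top',.02)
im,d,P=shot('scene');save(im,'c7.png',(180,120,400,290),3)
E
```

```text
clock: 11.73
tool_pos: [0.4511, -0.2422, 0.0967]
tool_rot: [0.74, -0.01, 0.672, 0.009]
ft_force: [-1.4, -0.4, -2.7]
width: 0.272
clock: 12.4
tool_pos: [0.4548, -0.24, 0.096]
tool_rot: [0.511, -0.015, 0.859, 0.007]
ft_force: [0.2, 0.9, -3.0]
width: 0.277
t 12.4 tcp [ 0.4548 -0.24    0.096 ] F [ 0.2  0.9 -3. ] w 0.277 x [-0.477 -0.018 -0.879] y [-0.032  0.999 -0.003]
 shift mm [ 5.7 -6.6 -8.3]
 turn deg [-0.21  1.45  1.07]  shift after turn [ 5.8 -6.7 -8.2] q [-0.08  0.69  0.5   1.75 -0.12  1.24  2.06]
bread [236. 197.] A 404 z 0.0102 ctr [0.5838 0.269 ] rect 97 95 from lo [0.535 0.22 ] hi [0.632 0.316]
```

View pics/c7.png

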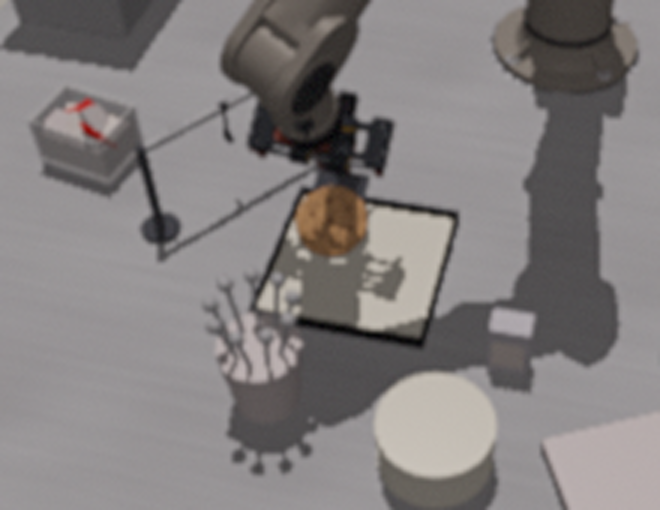

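```bash

python3 -m inch '[[0,0,0,0,0,0,0],[0,0,0,0,0,0,0],[0,0,0,0,0,0,0]]'
python3 -m inch '[[0,-0.005,0,0,0,5,0],[0,-0.005,0,0,0,5,0],[0,0,0,0,0,0,0],[0,0,0,0,0,0,0],[0,0,0,0,0,0,0],[0,0,0,0,0,0,0]]'
python3 - <<'E'
from h import *
to([.445,-.247,.095],[-.5,0,-.866],[-.035,1,0])
breads('scene',.02)
breads('top',.02)
E
```

```text
clock: 12.75
tool_pos: [0.4511, -0.2427, 0.0989]
tool_rot: [0.513, -0.012, 0.858, 0.005]
ft_force: [-0.3, 0.0, -2.7]
width: 0.273
clock: 13.25
tool_pos: [0.4561, -0.2427, 0.1073]
tool_rot: [0.436, -0.012, 0.9, 0.004]
ft_force: [0.7, -0.8, -2.3]
width: 0.266
t 13.25 tcp [ 0.4561 -0.2427  0.1073] F [ 0.7 -0.8 -2.3] w 0.266 x [-0.619 -0.018 -0.785] y [-0.024  1.    -0.004]
 shift mm [16.6 -3.9 -1.1]
 turn deg [-0.7  -8.25  0.86]  shift after turn [16.2 -4.1 -3.6] q [-0.08  0.78  0.51  1.63 -0.09  1.42  2.05]
bread [289. 195.] A 471 z 0.0327 ctr [ 0.4974 -0.2432] rect 131 99 from lo [ 0.432 -0.297] hi [ 0.561 -0.191]
bread [414. 239.] A 470 z 0.0111 ctr [0.597 0.271] rect 95 97 from lo [0.546 0.223] hi [0.646 0.319]
bread [236. 197.] A 404 z 0.0105 ctr [0.5838 0.269 ] rect 97 95 from lo [0.535 0.22 ] hi [0.632 0.316]
```

```bash

python3 -m inch '[[0,0.006,0,-0.008,0,0,0],[0,0.006,0,-0.008,0,0,0],[0,0.006,0,-0.008,0,0,0],[0,0.0054,0,-0.0085,0,0,0],[0,0.0054,0,-0.0085,0,0,0],[0,0.0054,0,-0.0085,0,0,0],[0,0,0,0,0,0,0],[0,0,0,0,0,0,0]]'
python3 - <<'E'
from h import *
to([.445,-.247,.095],[-.5,0,-.866],[-.035,1,0])
breads('scene',.02)
im,d,P=breads('top',.02)
im,d,P=shot('scene');save(im,'c8.png',(180,120,400,290),3)
E
```

```text
clock: 14.02
tool_pos: [0.3966, -0.2438, 0.1109]
tool_rot: [0.436, -0.012, 0.9, 0.004]
ft_force: [-0.4, 0.4, -1.6]
width: 0.272
t 14.02 tcp [ 0.3966 -0.2438  0.1109] F [-0.4  0.4 -1.6] w 0.272 x [-0.62  -0.019 -0.785] y [-0.026  1.    -0.004]
 shift mm [-17.4  -4.4  47.7]
 turn deg [-0.64 -8.32  0.87]  shift after turn [-10.4  -4.8  49.7] q [-0.09  0.71  0.53  1.78 -0.05  1.35  2.06]
bread [290. 197.] A 354 z 0.0175 ctr [ 0.5076 -0.2365] rect 95 101 from lo [ 0.455 -0.286] hi [ 0.558 -0.188]
bread [414. 239.] A 469 z 0.0113 ctr [0.5969 0.2709] rect 95 97 from lo [0.546 0.223] hi [0.646 0.319]
bread [236. 197.] A 404 z 0.0104 ctr [0.5838 0.269 ] rect 97 95 from lo [0.535 0.22 ] hi [0.632 0.316]
```

View pics/c8.png

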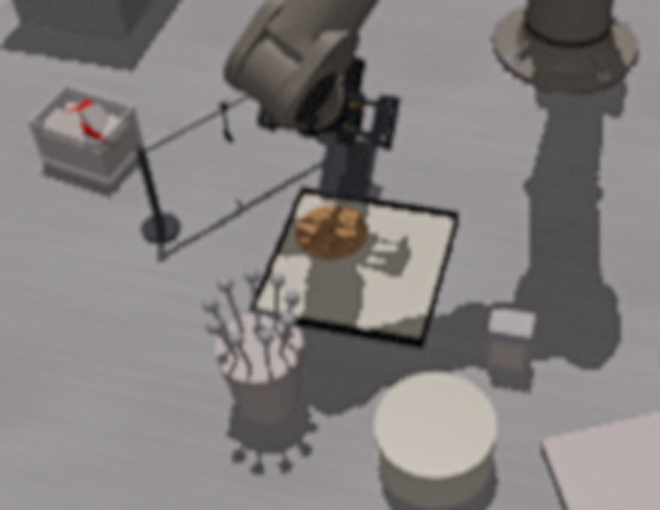

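```bash

python3 -m inch '[[0,-0.0196,0,-0.0155,0,0,0],[0,-0.0196,0,-0.0155,0,0,0],[0,-0.0196,0,-0.0155,0,0,0],[0,0,0,0.01,0,-6.5,0],[0,0,0,0.01,0,-6.5,0],[0,0,0,0.01,0,-6.5,0],[0,0,0,0.01,0,-6.5,0],[0,0,0,0.01,0,-6.5,0]]'
python3 -m inch '[[0,0,0.01,0.01,0,-6,0],[0,0,0.02,0,0,0,0],[0,0,0.03,0,0,0,0],[0,0,0.035,0,0,0,0],[0,0,0.035,0,0,0,0],[0,0,0.035,0,0,0,0],[0,0,0.035,0,0,0,0],[0,0,0.035,0,0,0,0]]'
python3 -m inch '[[0,0,0.035,0,0,0,0],[0,0,0.035,0,0,0,0],[0,0,0.035,0,0,0,0],[0,0,0.035,0,0,0,0],[0,0,0.025,0,0,0,0],[0,0,0,0,0,0,0],[0,0,0,0,0,0,0]]'
python3 - <<'E'
from h import *
to([.4463,.1912,.09],None,[-.497,.868,0])
im,d,P=breads('top',.01)
E
```

```text
clock: 14.83
tool_pos: [0.4424, -0.2426, 0.1649]
tool_rot: [0.672, -0.011, 0.74, 0.007]
ft_force: [-0.4, -0.2, -2.2]
width: 0.273
clock: 15.5
tool_pos: [0.4449, -0.0058, 0.1626]
tool_rot: [0.708, -0.011, 0.706, 0.008]
ft_force: [-0.1, 0.9, -2.0]
width: 0.273
clock: 16.08
tool_pos: [0.4407, 0.159, 0.1617]
tool_rot: [0.708, -0.012, 0.706, 0.009]
ft_force: [0.2, -0.3, -1.7]
width: 0.268
t 16.08 tcp [0.4407 0.159  0.1617] F [ 0.2 -0.3 -1.7] w 0.268 x [ 0.002 -0.004 -1.   ] y [-0.03   1.    -0.005]
 shift mm [71.6 32.3  6.4]
 turn deg [-28.09   0.05   0.28]  shift after turn [71.7 25.2 20.8] q [-0.75  0.22  0.3   2.11 -0.08  0.82  1.2 ]
bread [236. 197.] A 403 z 0.0102 ctr [0.5851 0.2709] rect 98 96 from lo [0.536 0.222] hi [0.634 0.318]
bread [353. 214.] A 405 z 0.017 ctr [ 0.5017 -0.2399] rect 96 92 from lo [ 0.455 -0.289] hi [ 0.548 -0.193]
```

```bash

python3 -m inch '[[0,0,0,0,-5.6,0,0],[0,0,0,0,-5.6,0,0],[0,0,0,0,-5.6,0,0],[0,0,0,0,-5.6,0,0],[0,0,0,0,-5.7,0,0],[0,0.024,0.008,0.007,0,0,0],[0,0.024,0.008,0.007,0,0,0],[0,0.024,0.009,0.007,0,0,0]]'
python3 -m inch '[[0,0.012,0,0,0,3,0],[0,0.012,0,0,0,0,0],[0,0.008,0,0.0012,0,0,0],[0,0.003,0,0,0,0,0],[0,0,0,0,0,0,0],[0,0,0,0,0,0,0]]'
python3 - <<'E'
from h import *
to([.4463,.1912,.0517],[-.0456,-.026,-.9986],[-.497,.868,0])
im,d,P=breads('top',.01)
im,d,P=shot('scene');save(im,'c9.png',(310,140,490,290),3)
E
```

```text
clock: 16.8
tool_pos: [0.4481, 0.1878, 0.0894]
tool_rot: [0.685, -0.181, 0.683, 0.178]
ft_force: [-0.7, 0.5, -2.4]
width: 0.269
clock: 17.3
tool_pos: [0.4474, 0.1887, 0.0552]
tool_rot: [0.666, -0.186, 0.701, 0.174]
ft_force: [0.4, 0.4, -2.0]
width: 0.27
t 17.3 tcp [0.4474 0.1887 0.0552] F [ 0.4  0.4 -2. ] w 0.27 x [-0.042 -0.03  -0.999] y [-0.493  0.87  -0.005]
 shift mm [3.5 2.7 0.5]
 turn deg [-0.29  0.06  0.26]  shift after turn [3.5 2.7 0.5] q [-0.68  0.44  0.18  2.11 -0.12  0.65  1.67]
bread [235. 196.] A 368 z 0.0099 ctr [0.5886 0.2724] rect 88 98 from lo [0.541 0.222] hi [0.634 0.318]
bread [353. 214.] A 407 z 0.0165 ctr [ 0.5017 -0.2399] rect 96 92 from lo [ 0.455 -0.289] hi [ 0.548 -0.193]
```

View pics/c9.png

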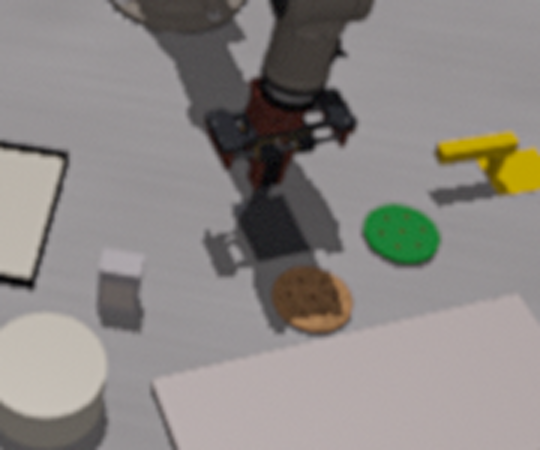

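```bash

python3 -m inch '[[0,0.003,0.0027,0,-0.3,0,0.2],[0,0.002,0,0,0,0,0],[0,0.001,0,0,0,0,0],[0,0,0,0,0,0,0],[0,0,0,0,0,0,0]]'
python3 -m inch '[[0,-0.0005,0,0.01,0,0,0],[0,-0.0005,0,0.01,0,0,0],[0,-0.0005,0,0.01,0,0,0],[0,-0.0005,0,0.01,0,0,0]]'
python3 -m inch '[[0,-0.0004,0,0.008,0,0,0],[0,-0.0004,0,0.008,0,0,0],[0,-0.0004,0,0.008,0,0,0]]'
python3 -m inch '[[0,-0.0004,0,0.008,0,0,0],[0,-0.0004,0,0.008,0,0,0]]'
python3 - <<'E'
from h import *
to([.6175,.1535,.0517],[-.0456,-.026,-.9986],[-.497,.868,0])
breads('top')
breads('scene')
E
```

```text
clock: 17.82
tool_pos: [0.4453, 0.1915, 0.0489]
tool_rot: [0.665, -0.187, 0.701, 0.177]
ft_force: [-2.2, -1.8, 3.4]
width: 0.27
clock: 18.15
tool_pos: [0.4814, 0.2124, 0.0486]
tool_rot: [0.666, -0.187, 0.7, 0.177]
ft_force: [-1.8, -0.1, 1.2]
width: 0.273
clock: 18.4
tool_pos: [0.5017, 0.2238, 0.0486]
tool_rot: [0.665, -0.187, 0.701, 0.177]
ft_force: [-1.7, -1.1, 3.1]
width: 0.272
clock: 18.57
tool_pos: [0.5156, 0.2318, 0.0486]
tool_rot: [0.665, -0.187, 0.701, 0.177]
ft_force: [-1.7, -1.6, 2.3]
width: 0.271
t 18.57 tcp [0.5156 0.2318 0.0486] F [-1.7 -1.6  2.3] w 0.271 x [-0.045 -0.027 -0.999] y [-0.498  0.867 -0.001]
 shift mm [  -5.6 -118.6   49.2]
 turn deg [0.08 0.02 0.06]  shift after turn [  -5.7 -118.5   49.3] q [-0.67  0.55  0.17  1.92 -0.13  0.73  1.68]
bread [353. 214.] A 405 z 0.0164 ctr [ 0.5017 -0.2399] rect 96 92 from lo [ 0.455 -0.289] hi [ 0.548 -0.193]
bread [290. 197.] A 346 z 0.0173 ctr [ 0.4994 -0.2397] rect 96 99 from lo [ 0.448 -0.29 ] hi [ 0.549 -0.191]
bread [416. 242.] A 482 z 0.0132 ctr [0.5969 0.2802] rect 98 101 from lo [0.544 0.232] hi [0.651 0.329]
```

```bash

python3 -m inch '[[0,-0.0004,0,0.008,0,0,0],[0,-0.0004,0,0.008,0,0,0]]'
python3 -m inch '[[0,-0.0004,0,0.008,0,0,0],[0,-0.0003,0,0.006,0,0,0]]'
python3 -m inch '[[0,-0.0003,0,0.006,0,0,0],[0,-0.0002,0,0.004,0,0,0],[0,0,0,0,0,0,0]]'
python3 - <<'E'
from h import *
to([.6175,.1535,.0517],[-.0456,-.026,-.9986],[-.497,.868,0])
breads('scene')
im,d,P=shot('scene');save(im,'c10.png',(340,170,460,290),4)
E
```

```text
clock: 18.83
tool_pos: [0.5287, 0.2392, 0.0486]
tool_rot: [0.665, -0.187, 0.701, 0.177]
ft_force: [-0.6, -0.5, -1.0]
width: 0.272
clock: 19.0
tool_pos: [0.542, 0.2471, 0.0484]
tool_rot: [0.666, -0.187, 0.7, 0.177]
ft_force: [-1.0, 0.2, -1.4]
width: 0.269
clock: 19.25
tool_pos: [0.5507, 0.2521, 0.0484]
tool_rot: [0.666, -0.187, 0.7, 0.177]
ft_force: [-0.0, 0.0, -3.1]
width: 0.27
t 19.25 tcp [0.5507 0.2521 0.0484] F [-0.   0.  -3.1] w 0.27 x [-0.044 -0.026 -0.999] y [-0.498  0.867 -0.001]
 shift mm [  -3.6 -118.8    8.6]
 turn deg [0.09 0.1  0.06]  shift after turn [  -3.8 -118.8    8.8] q [-0.66  0.6   0.17  1.82 -0.14  0.78  1.68]
bread [290. 197.] A 347 z 0.0172 ctr [ 0.4995 -0.2398] rect 96 99 from lo [ 0.448 -0.29 ] hi [ 0.549 -0.191]
bread [416. 241.] A 481 z 0.0136 ctr [0.5965 0.2808] rect 102 96 from lo [0.545 0.232] hi [0.648 0.329]
```

View pics/c10.png

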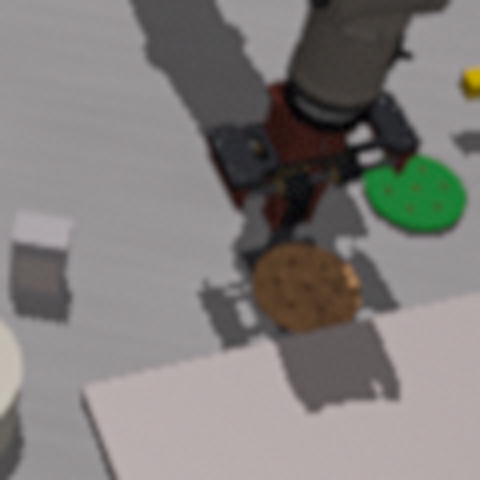

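```bash

python3 -m inch '[[0,0,0,0.004,0,0,0],[0,0,0,0.002,0,-2,0],[0,-0.002,0,0,0,-2.5,0],[0,-0.004,0,0,0,-2.5,0],[0,-0.006,0,0,0,-2,0],[0,-0.01,0,-0.001,0,0,0],[0,-0.01,0,-0.001,0,0,0],[0,-0.01,0,-0.002,0,0,0]]'
python3 -m inch '[[0,-0.012,0,-0.002,0,0,0],[0,-0.014,0,-0.002,0,0,0],[0,-0.014,0,0,0,0,0],[0,-0.014,0,0,0,0,0],[0,-0.01,0,0,0,0,0],[0,0,0,0,0,0,0],[0,0,0,0,0,0,0]]'
python3 - <<'E'
from h import *
to([.45,-.13,.145],[.1,0.,-.995],[-.035,1,0])
breads('top',.1)
breads('scene',.1)
E
```

```text
clock: 20.02
tool_pos: [0.5489, 0.2511, 0.091]
tool_rot: [0.718, -0.173, 0.646, 0.191]
ft_force: [0.1, 0.4, -2.5]
width: 0.274
clock: 20.6
tool_pos: [0.5394, 0.2457, 0.1537]
tool_rot: [0.719, -0.173, 0.646, 0.192]
ft_force: [0.2, -0.3, -3.8]
width: 0.269
t 20.6 tcp [0.5394 0.2457 0.1537] F [ 0.2 -0.3 -3.8] w 0.269 x [ 0.093  0.053 -0.994] y [-0.498  0.867 -0.001]
 shift mm [ -19.4 -281.2 -264.1]
 turn deg [27.73  0.44 -3.04]  shift after turn [-3.000e-01 -3.723e+02 -1.029e+02] q [-0.69  0.37  0.2   1.92 -0.11  0.76  1.65]
bread [353. 214.] A 406 z 0.0168 ctr [ 0.4938 -0.2327] rect 92 88 from lo [ 0.45 -0.28] hi [ 0.538 -0.187]
bread [290. 197.] A 347 z 0.0175 ctr [ 0.5769 -0.2089] rect 88 91 from lo [ 0.529 -0.255] hi [ 0.622 -0.164]
bread [420. 221.] A 475 z 0.1234 ctr [0.5697 0.2771] rect 98 96 from lo [0.52  0.229] hi [0.618 0.326]
```

```bash

python3 -m inch '[[0,0,0,0,3,0,-0.3],[0,0,0,0,5,0.1,-0.6],[0,0,0,0,6,0.1,-0.65],[0,0,0,0,6,0.1,-0.65],[0,0,0,0,5,0.1,-0.6],[0,0,0,0,2.7,0,-0.2]]'
python3 -m inch '[[0,0,-0.004,-0.003,0,0,0],[0,0,-0.01,-0.003,0,0,0],[0,0,-0.016,-0.003,0,0,0],[0,0,-0.022,-0.003,0,0,0],[0,0,-0.025,-0.003,0,0,0],[0,0,-0.025,-0.003,0,0,0],[0,0,-0.025,-0.003,0,0,0],[0,0,-0.025,-0.003,0,0,0]]'
python3 -m inch '[[0,0,-0.025,-0.003,0,0,0],[0,0,-0.025,-0.003,0,0,0],[0,0,-0.025,-0.003,0,0,0],[0,0,-0.025,-0.003,0,0,0],[0,0,-0.025,-0.003,0,0,0],[0,0,-0.025,-0.003,0,0,0],[0,0,-0.025,0,0,0,0],[0,0,-0.025,0,0,0,0]]'
python3 -m inch '[[0,0,-0.018,0,0,0,0],[0,0,-0.012,0,0,0,0],[0,0,-0.005,0,0,0,0],[0,0,0,0,0,0,0]]'
python3 - <<'E'
from h import *
to([.51,-.143,.097],[.1,0.,-.995],[-.035,1,0])
breads('scene',.1)
breads('top',.01)
E
```

```text
clock: 21.2
tool_pos: [0.5384, 0.2456, 0.1517]
tool_rot: [0.741, -0.012, 0.672, 0.01]
ft_force: [0.5, 0.2, -2.9]
width: 0.273
clock: 21.87
tool_pos: [0.5194, 0.0892, 0.1508]
tool_rot: [0.741, -0.013, 0.671, 0.011]
ft_force: [-0.0, 0.3, -1.7]
width: 0.271
clock: 22.53
tool_pos: [0.5078, -0.1108, 0.1498]
tool_rot: [0.741, -0.013, 0.671, 0.012]
ft_force: [0.8, 0.2, -3.2]
width: 0.269
clock: 22.87
tool_pos: [0.5095, -0.1453, 0.15]
tool_rot: [0.741, -0.012, 0.671, 0.01]
ft_force: [-1.0, -0.5, -2.6]
width: 0.273
t 22.87 tcp [ 0.5095 -0.1453  0.15  ] F [-1.  -0.5 -2.6] w 0.273 x [ 0.099 -0.001 -0.995] y [-0.032  0.999 -0.004]
 shift mm [52.8  2.5 -4.7]
 turn deg [-0.15 -0.06  0.04]  shift after turn [52.8  2.5 -4.8] q [-0.19  0.29  0.44  2.07 -0.22  0.72  1.98]
bread [300. 196.] A 672 z 0.118 ctr [ 0.5627 -0.1755] rect 99 159 from lo [ 0.5   -0.255] hi [ 0.622 -0.098]
bread [330. 192.] A 236 z 0.1204 ctr [ 0.5989 -0.1419] rect 68 104 from lo [ 0.555 -0.195] hi [ 0.63  -0.094]
bread [357. 216.] A 204 z 0.0167 ctr [ 0.4905 -0.2565] rect 58 97 from lo [ 0.455 -0.289] hi [ 0.548 -0.214]
```

```bash

python3 -m inch '[[0,0.006,0.002,-0.002,0,0,0],[0,0.012,0,-0.002,0,0,0],[0,0.014,0,0,0,0,0],[0,0.01,0,0,0,0,0],[0,0.006,0,0,0,0,0],[0,0,0,0,0,4,0],[0,0,0,0,0,5,0],[0,0,0,0,0,5,0]]'
python3 -m inch '[[0,0,0,0,0,5,0],[0,0,0,0,0,5,0],[0,0,0,0,0,5,0],[0,0,0,0,0,5,0],[0,-0.005,0,0,0,5,0],[0,-0.006,0,0,0,5,0],[0,0,0,0,0,0,0],[0,0,0,0,0,0,0]]'
python3 -m inch '[[0,0,0,0,0,0,0],[0,0,0,0,0,0,0],[0,0,0,0,0,0,0],[0,0,0,0,0,0,0]]'
python3 - <<'E'
from h import *
to([.51,-.143,.097],[.1,0.,-.995],[-.035,1,0])
breads('scene',.02)
E
```

```text
clock: 23.63
tool_pos: [0.5115, -0.1407, 0.1022]
tool_rot: [0.653, -0.015, 0.757, 0.01]
ft_force: [1.0, -0.3, -3.3]
width: 0.269
clock: 24.3
tool_pos: [0.5181, -0.1402, 0.1096]
tool_rot: [0.436, -0.017, 0.9, 0.006]
ft_force: [-0.1, 0.3, -1.4]
width: 0.269
clock: 24.63
tool_pos: [0.517, -0.1409, 0.112]
tool_rot: [0.437, -0.016, 0.899, 0.006]
ft_force: [-0.4, 0.1, -2.9]
width: 0.277
t 24.63 tcp [ 0.517  -0.1409  0.112 ] F [-0.4  0.1 -2.9] w 0.277 x [-0.618 -0.024 -0.786] y [-0.035  0.999 -0.003]
 shift mm [16.2 -1.8  3.7]
 turn deg [ 0.000e+00 -4.394e+01 -1.000e-02]  shift after turn [14.2 -1.8 -8.6] q [-0.18  0.81  0.45  1.54 -0.14  1.51  1.91]
bread [302. 205.] A 844 z 0.0246 ctr [ 0.5398 -0.1781] rect 223 116 from lo [ 0.46  -0.286] hi [ 0.622 -0.089]
```

```bash

python3 -m inch '[[0,0.006,0,-0.008,0,0,0],[0,0.006,0,-0.008,0,0,0],[0,0.006,0,-0.008,0,0,0],[0,0.0054,0,-0.0085,0,0,0],[0,0.0054,0,-0.0085,0,0,0],[0,0.0054,0,-0.0085,0,0,0],[0,0.0054,0,-0.0085,0,0,0],[0,0,0,0,0,0,0]]'
python3 - <<'E'
from h import *
to([.51,-.143,.097],[.1,0.,-.995],[-.035,1,0])
breads('scene',.02)
breads('top',.02)
im,d,P=shot('scene');save(im,'c11.png',(200,130,400,280),3)
E
```

```text
clock: 25.35
tool_pos: [0.4456, -0.1435, 0.1169]
tool_rot: [0.436, -0.016, 0.9, 0.006]
ft_force: [-0.7, -0.3, -1.0]
width: 0.271
t 25.35 tcp [ 0.4456 -0.1435  0.1169] F [-0.7 -0.3 -1. ] w 0.271 x [-0.62  -0.024 -0.784] y [-0.034  0.999 -0.003]
 shift mm [-24.3  -1.6  62.9]
 turn deg [-5.000e-02 -4.406e+01 -2.000e-02]  shift after turn [26.3 -1.7 62.1] q [-0.21  0.71  0.46  1.73 -0.11  1.42  1.91]
bread [290. 197.] A 346 z 0.0176 ctr [ 0.508  -0.2362] rect 95 98 from lo [ 0.457 -0.286] hi [ 0.557 -0.188]
bread [310. 213.] A 397 z 0.0172 ctr [ 0.5688 -0.1347] rect 98 95 from lo [ 0.515 -0.185] hi [ 0.619 -0.086]
bread [354. 215.] A 325 z 0.0178 ctr [ 0.4944 -0.2429] rect 87 97 from lo [ 0.455 -0.288] hi [ 0.547 -0.192]
```

View pics/c11.png

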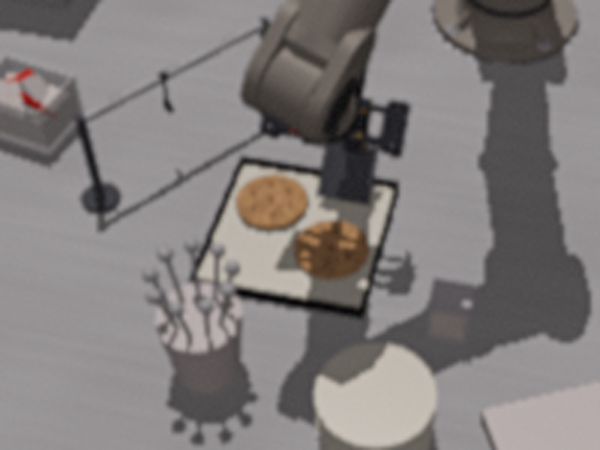

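```bash

python3 -m inch '[[0,-0.0196,0,-0.0155,0,0,0],[0,-0.0196,0,-0.0155,0,0,0],[0,-0.0196,0,-0.0155,0,0,0],[0,0,0,0.003,0,-6.5,0],[0,0,0,0.003,0,-6.5,0],[0,0,0,0.003,0,-6.5,0],[0,0,0,0.003,0,-6.5,0],[0,0,0,0.003,0,-6.5,0]]'
python3 -m inch '[[0,0,0.01,0.003,0,-5.6,0],[0,0,0.02,0,0,0,0],[0,0,0.03,0,0,0,0],[0,0,0.035,0,0,0,0],[0,0,0.035,0,0,0,0],[0,0,0.035,0,0,0,0],[0,0,0.035,0,0,0,0],[0,0,0.03,0,0,0,0]]'
python3 -m inch '[[0,0.025,0.015,0,0,0,0],[0,0.025,0,0,0,0,0],[0,0.025,0,0,0,0,0],[0,0,0,0,0,0,0]]'
python3 - <<'E'
from h import *
to([.46,.1,.0467],None,[-.035,1,0])
breads('top',.02)
E
```

```text
clock: 26.17
tool_pos: [0.4619, -0.1426, 0.1856]
tool_rot: [0.673, -0.014, 0.74, 0.01]
ft_force: [-0.5, 0.1, -1.6]
width: 0.275
clock: 26.83
tool_pos: [0.4554, 0.09, 0.1841]
tool_rot: [0.706, -0.014, 0.708, 0.012]
ft_force: [0.4, 1.0, -2.1]
width: 0.272
clock: 27.17
tool_pos: [0.4521, 0.1018, 0.1053]
tool_rot: [0.703, -0.015, 0.711, 0.011]
ft_force: [-0.2, -0.2, -2.2]
width: 0.274
t 27.17 tcp [0.4521 0.1018 0.1053] F [-0.2 -0.2 -2.2] w 0.274 x [-0.01  -0.007 -1.   ] y [-0.037  0.999 -0.006]
 shift mm [58.5 -1.8  8.5]
 turn deg [ 0.09 -0.59  0.37]  shift after turn [58.6 -2.1  7.9] q [-0.62  0.31  0.31  2.16 -0.14  0.7   1.39]
bread [329. 200.] A 406 z 0.0164 ctr [ 0.5624 -0.1367] rect 96 96 from lo [ 0.514 -0.186] hi [ 0.611 -0.089]
bread [353. 214.] A 405 z 0.0165 ctr [ 0.5008 -0.2391] rect 96 92 from lo [ 0.455 -0.288] hi [ 0.547 -0.192]
```

```bash

python3 -m inch '[[0,0.02,0,0.003,0,-0.6,0.4],[0,0.02,0,0.003,0,0,0],[0,0.013,0,0.002,0,0,0],[0,0.004,0,0,0,0,0],[0,0,0,0,0,0,0],[0,0,0,0,0,0,0]]'
python3 -m inch '[[0,0.0015,0,0,0,0,0],[0,0,0,0,0,0,0],[0,0,0,0,0,0,0]]'
python3 -m inch '[[0,0.001,0,0,0,0,0],[0,0,0,0,0,0,0],[0,0,0,0,0,0,0]]'
python3 -c "
from h import *
to([.46,.1,.0467],None,[-.035,1,0])"
```

```text
clock: 27.72
tool_pos: [0.4638, 0.1026, 0.0529]
tool_rot: [0.71, -0.011, 0.704, 0.014]
ft_force: [-0.3, 1.2, -1.6]
width: 0.274
clock: 27.97
tool_pos: [0.4632, 0.1027, 0.0509]
tool_rot: [0.71, -0.011, 0.704, 0.014]
ft_force: [-0.8, 1.0, -1.4]
width: 0.273
clock: 28.22
tool_pos: [0.4628, 0.1026, 0.0492]
tool_rot: [0.709, -0.011, 0.705, 0.014]
ft_force: [0.2, 0.4, -2.6]
width: 0.27
t 28.22 tcp [0.4628 0.1026 0.0492] F [ 0.2  0.4 -2.6] w 0.27 x [ 0.007  0.004 -1.   ] y [-0.035  0.999  0.003]
 shift mm [ 2.5 -2.5 -2.9]
 turn deg [ 0.02  0.4  -0.2 ]  shift after turn [ 2.5 -2.5 -2.9] q [-0.57  0.42  0.26  2.18 -0.21  0.55  1.46]
```

```bash

python3 -m inch '[[0,0.0015,0,0,0,0.4,-0.2],[0,0,0,0,0,0,0],[0,0,0,0,0,0,0]]'
python3 -m inch '[[0,0.001,0,0,0,0,0],[0,0,0,0,0,0,0],[0,0,0,0,0,0,0]]'
python3 -m inch '[[0,0.001,0,0,0,0,0],[0,0,0,0,0,0,0],[0,0,0,0,0,0,0]]'
```

```text
clock: 28.47
tool_pos: [0.4628, 0.1026, 0.0477]
tool_rot: [0.707, -0.012, 0.707, 0.012]
ft_force: [-2.9, -0.7, 3.1]
width: 0.273
clock: 28.72
tool_pos: [0.4627, 0.1025, 0.0467]
tool_rot: [0.707, -0.012, 0.707, 0.012]
ft_force: [-3.6, -0.9, 5.0]
width: 0.274
clock: 28.97
tool_pos: [0.4628, 0.1026, 0.0463]
tool_rot: [0.707, -0.012, 0.707, 0.013]
ft_force: [-6.3, -0.7, 14.5]
width: 0.272
```

```bash

python3 -m inch '[[0,-0.0015,0,0,0,0,0],[0,0,0,0,0,0,0],[0.0878,0,0,0,0,0,0],[0.0878,0,0,0,0,0,0],[0.0878,0,0,0,0,0,0],[0.0878,0,0,0,0,0,0],[0.0878,0,0,0,0,0,0],[0.0878,0,0,0,0,0,0]]'
python3 -m inch '[[0.0878,0,0,0,0,0,0],[0.0878,0,0,0,0,0,0],[0.0878,0,0,0,0,0,0],[0.0878,0,0,0,0,0,0],[0.0878,-0.01,0,0,0,0,0],[0.0878,-0.03,0,0,0,0,0],[0.0878,-0.035,0,0,0,0,0],[0.0878,-0.035,0,0,0,0,0]]'
python3 -m inch '[[0.0878,-0.03,0,0,6.8,0,0],[0.0878,0,0,0,6.8,0,0],[0.0878,0,0,0,6.8,0,0],[0.0878,0,0,0,6.8,0,0],[0.0878,0,0,0,6.8,0,0],[0.0878,0,0,0,6.8,0,0],[0.0878,0,0,0,6.8,0,0],[0.0878,0,0,0,6.8,0,0]]'
python3 -m inch '[[0.0878,0,0,0,6.8,0,0],[0.0878,0,0,0,6.8,0,0],[0.0878,0,0,0,6.8,0,0],[0.0878,0,0,0,6.8,0,0],[0.0878,0,0,0,6.8,0,0],[0.0878,0,0,0,0,0,0],[0.0878,0,0,0,0,0,0]]'
python3 - <<'E'
from h import *
im,d,P=breads('top',.02)
b=np.zeros((400,640),bool);b[165:200,275:303]=1
q=np.argwhere(b&(P[...,2]>.065))[:,::-1];xy=onplane('top',q,.08)*1000;print('ticket',xy.mean(0),cv2.minAreaRect(np.float32(xy)))
to([.641,.039,.043],None,[.998,.059,0])
im,d,P=shot('scene');save(im,'c12.png',(270,130,470,280),3)
b=np.zeros((400,640),bool);b[195:260,330:380]=1
q=b&(P[...,2]>.06)&(P[...,2]<.1);print('ticket scene',P[q].mean(0),P[q&(P[...,2]>.073)].mean(0))
E
```

```text
clock: 29.63
tool_pos: [0.4629, 0.1025, 0.0471]
tool_rot: [0.707, -0.012, 0.707, 0.012]
ft_force: [-0.8, 0.3, 0.9]
width: 0.688
clock: 30.3
tool_pos: [0.4622, 0.102, 0.1587]
tool_rot: [0.707, -0.013, 0.707, 0.012]
ft_force: [0.4, 1.0, -0.3]
width: 0.997
clock: 30.97
tool_pos: [0.4628, 0.1024, 0.1879]
tool_rot: [0.634, 0.314, 0.634, -0.314]
ft_force: [-1.1, -0.1, -0.8]
width: 1.0
clock: 31.55
tool_pos: [0.4628, 0.1026, 0.1876]
tool_rot: [0.516, 0.483, 0.516, -0.483]
ft_force: [-0.1, -0.3, -0.1]
width: 1.0
bread [329. 200.] A 408 z 0.0164 ctr [ 0.5624 -0.1367] rect 96 96 from lo [ 0.514 -0.186] hi [ 0.611 -0.089]
bread [353. 214.] A 407 z 0.0164 ctr [ 0.5008 -0.2391] rect 96 92 from lo [ 0.455 -0.288] hi [ 0.547 -0.192]
ticket [641.03324887  39.64059282] ((609.044189453125, 49.660011291503906), (53.74047088623047, 112.22850799560547), 71.82293701171875)
t 31.6 tcp [0.4628 0.1026 0.1875] F [ 0.4 -0.2  0.7] w 1.0 x [ 0.  0. -1.] y [0.998 0.067 0.   ]
 shift mm [144.5 173.5  75.4]
 turn deg [ 0.45 -0.01 -0.01]  shift after turn [144.5 174.1  74. ] q [-0.86  0.2   0.58  2.09 -0.14  0.89 -0.13]
ticket scene [0.68336045 0.03417336 0.07617576] [0.69444966 0.03056808 0.07773153]
```

View pics/c12.png

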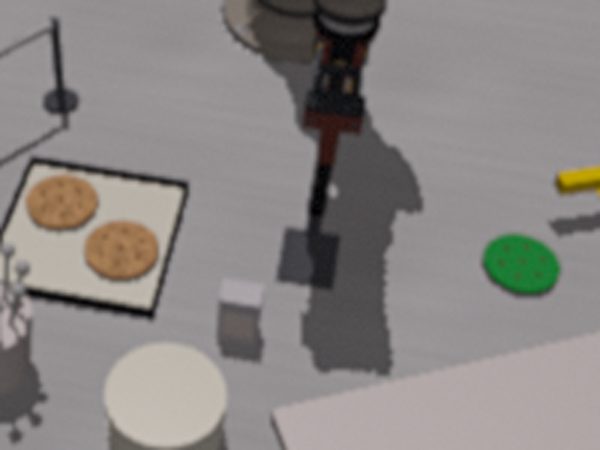

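```bash

python3 -m inch '[[0.0878,0,0.029,0.0123,0.4,0,0],[0.0878,0,0.029,0.0123,0,0,0],[0.0878,0,0.029,0.0123,0,0,0],[0.0878,0,0.029,0.0123,0,0,0],[0.0878,0,0.029,0.0123,0,0,0],[0.0878,0,0.029,0.0123,0,0,0],[0.0878,0,0,0,0,0,0],[0.0878,0,0,0,0,0,0]]'
python3 -m inch '[[0.0878,0.03,0,0,0,0,0],[0.0878,0.03,0,0,0,0,0],[0.0878,0.03,0,0,0,0,0],[0.0878,0.03,0,0,0,0,0],[0.0878,0,0,0,0,0,0],[0.0878,0,0,0,0,0,0]]'
python3 -c "
from h import *
to([.641,.039,.043],None,[.998,.059,0])"
```

```text
clock: 32.32
tool_pos: [0.6415, 0.0376, 0.1866]
tool_rot: [0.514, 0.485, 0.514, -0.486]
ft_force: [0.1, -0.2, -0.8]
width: 0.996
clock: 32.82
tool_pos: [0.6389, 0.0394, 0.0665]
tool_rot: [0.513, 0.484, 0.515, -0.486]
ft_force: [0.1, 0.8, 0.1]
width: 0.999
t 32.82 tcp [0.6389 0.0394 0.0665] F [0.1 0.8 0.1] w 0.999 x [-0.004 -0.    -1.   ] y [ 0.998  0.058 -0.004]
 shift mm [23.5  2.2  0.6]
 turn deg [-0.08 -0.01  0.21]  shift after turn [23.5  2.1  0.6] q [-0.51  0.65  0.49  1.79 -0.41  0.81  0.24]
```

```bash

python3 -m inch '[[0.0878,0.012,0.002,0.0005,0,0,0.2],[0.0878,0.0115,0,0,0,0,0],[0.0878,0,0,0,0,0,0],[0,0,0,0,0,0,0],[0,0,0,0,0,0,0],[0,0,0,0,0,0,0],[0,0,0,0,0,0,0],[0,0,0,0,0,0,0]]'
python3 -m inch '[[0,0,0,0,0,0,0],[0,0,0,0,0,0,0],[0,0,0,0,0,0,0],[0,0,0,0,0,0,0],[0,0,0,0,0,0,0]]'
python3 - <<'E'
from h import *
from scipy.ndimage import map_coordinates
to([.641,.039,.043],None,[.998,.059,0])
def proj(name,X):
    m=env.camera_model(name);f=200/np.tan(np.radians(m['fovy'])/2);T=np.linalg.inv(np.array(m['extrinsics']))
    c=X@T[:3,:3].T+T[:3,3];return c[:,0]/c[:,2]*f+m['cx'],c[:,1]/c[:,2]*f+m['cy']
for n in('top','scene'):
    im,d,P=shot(n);V=hsvof(im)[2].astype(float)
    # bar line by depth
    m=(np.abs(P[...,2]-.153)<.012)&(np.hypot(P[...,0]-.428,P[...,1]+.386)<.19)
    q=np.argwhere(m)[:,::-1];xy=onplane(n,q,.15)
    keep=np.abs((xy-[.4185,-.388])@[.556,.831])<.015;xy=xy[keep]
    c=xy.mean(0);ax=np.linalg.svd(xy-c)[2][0];ax*=-np.sign(ax[0])
    t=(xy-c)@ax;print(n,len(xy),'c',c.round(4),'ax(-x)',ax.round(4),'perp@(.4185,-.388)',round(float((c-[.4185,-.388])@[.556,.831]),4),'ends',(c+ax*t.min()).round(4),(c+ax*t.max()).round(4),'mid',(c+ax*(t.min()+t.max())/2).round(4))
    nrm=np.array([-ax[1],ax[0]])
    s=np.arange(-.14,.141,.002)
    prof=[]
    for k in s:
        X=np.array([[*(c+ax*k+nrm*e),.15] for e in np.linspace(-.004,.004,5)])
        u,v=proj(n,X);prof.append(map_coordinates(V,[v,u],order=1).mean())
    prof=np.array(prof);w=np.clip(np.median(prof)-12-prof,0,None);w[np.abs(s)>.1]=0
    i=np.argmin(np.where(np.abs(s)<.1,prof,999));sel=np.abs(s-s[i])<.016
    k=(w*s)[sel].sum()/w[sel].sum();print(' mark',(c+ax*k).round(4),'s',s[i],k.round(4),prof[max(i-6,0):i+7].round())
E
```

```text
clock: 33.48
tool_pos: [0.6432, 0.0384, 0.0441]
tool_rot: [0.515, 0.487, 0.513, -0.485]
ft_force: [0.4, 0.7, 0.1]
width: 0.659
clock: 33.9
tool_pos: [0.6431, 0.0385, 0.0437]
tool_rot: [0.515, 0.487, 0.513, -0.485]
ft_force: [1.2, -0.5, 0.6]
width: 0.386
t 33.9 tcp [0.6431 0.0385 0.0437] F [ 1.2 -0.5  0.6] w 0.386 x [ 0.004  0.    -1.   ] y [0.998 0.056 0.004]
 shift mm [ 0.7 -2.  -0.6]
 turn deg [-0.16  0.   -0.22]  shift after turn [ 0.7 -2.  -0.6] q [-0.49  0.68  0.48  1.79 -0.43  0.77  0.26]
top 234 c [ 0.4204 -0.3901] ax(-x) [-0.8316  0.5554] perp@(.4185,-.388) -0.0007 ends [ 0.55   -0.4766] [ 0.2896 -0.3028] mid [ 0.4198 -0.3897]
 mark [ 0.4407 -0.4037] s -0.02399999999999991 -0.0245 [127. 123. 112.  94.  68.  47.  43.  57.  80. 103. 116. 124. 127.]
scene 232 c [ 0.4309 -0.3945] ax(-x) [-0.8336  0.5524] perp@(.4185,-.388) 0.0015 ends [ 0.5586 -0.4792] [ 0.291  -0.3018] mid [ 0.4248 -0.3905]
 mark [ 0.44   -0.4005] s -0.009999999999999898 -0.0109 [115. 109.  98.  82.  67.  60.  59.  68.  81.  96. 107. 115. 119.]
```

```bash

python3 -m inch '[[0,0,0,0,0,0,0],[0,0,0,0,0,0,0],[0,0,0,0,0,0,0],[0,-0.008,0,0,0,0,0],[0,-0.02,0,0,0,0,0],[0,-0.03,0,0,0,0,0],[0,-0.035,0,0,0,0,0],[0,-0.035,0,0,0,0,0]]'
python3 -m inch '[[0,-0.035,0,0,0,0,0],[0,-0.027,0,0,0,0,0],[0,0,0,0,-6.6,0,0],[0,0,0,0,-6.6,0,0],[0,0,0,0,-6.6,0,0],[0,0,0,0,-6.6,0,0],[0,0,0,0,-6.6,0,0],[0,0,0,0,-6.6,0,0]]'
python3 -m inch '[[0,0,0,0,-6.6,0,0],[0,0,0,0,-6.6,0,0],[0,0,0,0,0,0,0],[0,0,0,0,0,0,0]]'
python3 -c "
from h import *
to([.3568,-.347,.23],None,[.5554,.8316,0])"
```

```text
clock: 34.67
tool_pos: [0.6414, 0.0381, 0.1728]
tool_rot: [0.514, 0.486, 0.513, -0.486]
ft_force: [-0.0, 0.5, -1.1]
width: 0.385
clock: 35.33
tool_pos: [0.6417, 0.0382, 0.2339]
tool_rot: [0.65, 0.282, 0.648, -0.281]
ft_force: [-0.3, 0.7, -0.4]
width: 0.38
clock: 35.67
tool_pos: [0.6419, 0.0381, 0.2338]
tool_rot: [0.677, 0.208, 0.675, -0.208]
ft_force: [-0.4, 0.1, -0.4]
width: 0.385
t 35.67 tcp [0.6419 0.0381 0.2338] F [-0.4  0.1 -0.4] w 0.385 x [ 0.003  0.    -1.   ] y [0.562 0.827 0.002]
 shift mm [   2.9 -478.8  -19.3]
 turn deg [-0.47  0.14 -0.11]  shift after turn [   3.8 -478.6  -23.2] q [-0.44  0.43  0.39  1.65 -0.18  1.1   0.97]
```

```bash

python3 -m inch '[[0,0,-0.01,-0.0014,-0.5,0,0],[0,0,-0.02,-0.0014,0,0,0],[0,0,-0.032,-0.0014,0,0,0],[0,0,-0.032,-0.0014,0,0,0],[0,0,-0.032,-0.0014,0,0,0],[0,0,-0.032,-0.0014,0,0,0],[0,0,-0.032,-0.0014,0,0,0],[0,0,-0.032,-0.0014,0,0,0]]'
python3 -m inch '[[0,0,-0.032,-0.0014,0,0,0],[0,0,-0.032,-0.0014,0,0,0],[0,0,-0.032,-0.0014,0,0,0],[0,0,-0.032,-0.0014,0,0,0],[0,0,-0.032,-0.0014,0,0,0],[0,0,-0.032,-0.0014,0,0,0],[0,0,-0.032,-0.0014,0,0,0],[0,0,-0.02,-0.0014,0,0,0]]'
python3 -m inch '[[0,0,-0.011,0,0,0,0],[0,0,0,0,0,0,0],[0,0,0,0,0,0,0]]'
python3 - <<'E'
from h import *
to([.3568,-.347,.16],None,[.5554,.8316,0])
im,d,P=shot('scene');save(im,'c13.png',(200,60,360,220),3.5)
m=(np.hypot(P[...,0]-.357,P[...,1]+.347)<.05)&(P[...,2]>.17)&(P[...,2]<.25)
E
```

```text
clock: 36.33
tool_pos: [0.5085, -0.1421, 0.2332]
tool_rot: [0.678, 0.205, 0.676, -0.204]
ft_force: [-0.2, -0.8, -1.1]
width: 0.391
clock: 37.0
tool_pos: [0.3631, -0.3405, 0.2329]
tool_rot: [0.678, 0.206, 0.675, -0.205]
ft_force: [-0.0, -0.4, -1.8]
width: 0.385
clock: 37.25
tool_pos: [0.3596, -0.3471, 0.2326]
tool_rot: [0.678, 0.205, 0.676, -0.204]
ft_force: [0.2, -0.0, -1.3]
width: 0.383
t 37.25 tcp [ 0.3596 -0.3471  0.2326] F [ 0.2 -0.  -1.3] w 0.383 x [ 0.004  0.001 -1.   ] y [0.554 0.832 0.002]
 shift mm [72.6 -1.7 -2.6]
 turn deg [ 0.08  0.15 -0.14]  shift after turn [72.6 -1.5 -2.4] q [ 0.11  0.19  0.62  1.99 -0.13  1.    1.77]
```

View pics/c13.png

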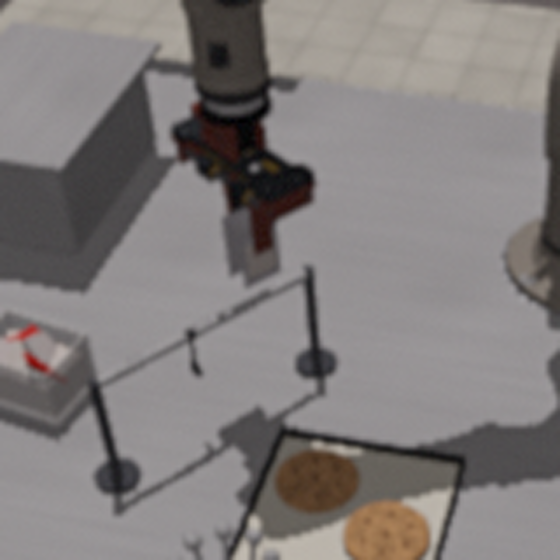

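```bash

python3 -m inch '[[0,0.01,-0.0016,-0.001,0,0,0],[0,0.012,0,0,0,0,0],[0,0.008,0,0,0,0,0],[0,0.008,0,0,0,0,0],[0,0,0,0,0,0,0]]'
python3 -m inch '[[0,0.01,0,0,0,0,0],[0,0.012,0,0,0,0,0],[0,0.012,0,0,0,0,0],[0,0.01,0,0,0,0,0],[0,0,0,0,0,0,0],[0,0,0,0,0,0,0]]'
python3 -c "
from h import *
to([.357,-.347,.1247],None,[.5554,.8316,0])"
```

```text
clock: 37.72
tool_pos: [0.3583, -0.3465, 0.1927]
tool_rot: [0.677, 0.204, 0.677, -0.203]
ft_force: [-0.6, 0.1, -0.4]
width: 0.387
clock: 38.22
tool_pos: [0.3587, -0.3477, 0.1503]
tool_rot: [0.678, 0.204, 0.676, -0.203]
ft_force: [0.5, -0.4, -0.6]
width: 0.389
t 38.22 tcp [ 0.3587 -0.3477  0.1503] F [ 0.5 -0.4 -0.6] w 0.389 x [ 0.002  0.    -1.   ] y [0.552 0.834 0.002]
 shift mm [25.6 -0.3 -1.9]
 turn deg [ 0.24  0.1  -0.1 ]  shift after turn [25.6 -0.3 -1.8] q [ 0.17  0.31  0.58  2.07 -0.23  0.82  1.87]
```

Straddling cleanly with no side force. I'll lower onto the bar.

```bash

python3 -m inch '[[0,0.01,0,0,0,0,0],[0,0.009,0,0,0,0,0],[0,0.004,0,0,0,0,0],[0,0,0,0,0,0,0],[0,0,0,0,0,0,0]]'
python3 -m inch '[[0,0.0015,0,0,0,0,0],[0,0,0,0,0,0,0],[0,0,0,0,0,0,0]]'
python3 -m inch '[[0,0.0015,0,0,0,0,0],[0,0,0,0,0,0,0],[0,0,0,0,0,0,0]]'
```

```text
clock: 38.63
tool_pos: [0.3588, -0.3477, 0.1274]
tool_rot: [0.678, 0.204, 0.676, -0.203]
ft_force: [0.3, 0.0, -0.7]
width: 0.382
clock: 38.88
tool_pos: [0.3592, -0.3479, 0.1263]
tool_rot: [0.678, 0.204, 0.676, -0.203]
ft_force: [-0.9, 0.2, -0.5]
width: 0.386
clock: 39.13
tool_pos: [0.3591, -0.3478, 0.1247]
tool_rot: [0.678, 0.204, 0.676, -0.203]
ft_force: [-0.4, 1.0, -0.8]
width: 0.388
```

```bash

python3 -m inch '[[0,0.001,0,0,0,0,0],[0,0,0,0,0,0,0],[0,0,0,0,0,0,0]]'
python3 -m inch '[[0,0.001,0,0,0,0,0],[0,0,0,0,0,0,0],[0,0,0,0,0,0,0]]'
```

```text
clock: 39.38
tool_pos: [0.3592, -0.3479, 0.1245]
tool_rot: [0.678, 0.204, 0.676, -0.203]
ft_force: [-1.7, 2.5, 9.5]
width: 0.383
clock: 39.63
tool_pos: [0.3592, -0.3479, 0.1244]
tool_rot: [0.679, 0.205, 0.676, -0.203]
ft_force: [-4.8, 5.9, 23.0]
width: 0.384
```

```bash

python3 -m inch '[[0,-0.0012,0,0,0,0,0],[0,0,0,0,0,0,0],[0,0,0,0.004,0,0,0],[0,0,0,0.008,0,0,0]]'
python3 -m inch '[[0,0,0,0.01,0,0,0],[0,0,0,0.01,0,0,0],[0,0,0,0.01,0,0,0],[0,0,0,0.01,0,0,0]]'
python3 -c "
from h import *
to([.4405,-.4032,.1244],None,[.5554,.8316,0])"
```

```text
clock: 39.97
tool_pos: [0.3668, -0.3534, 0.1245]
tool_rot: [0.677, 0.205, 0.677, -0.203]
ft_force: [-6.9, 5.1, 14.6]
width: 0.389
clock: 40.3
tool_pos: [0.4015, -0.3765, 0.1245]
tool_rot: [0.678, 0.205, 0.677, -0.203]
ft_force: [-6.3, 4.4, 11.9]
width: 0.382
t 40.3 tcp [ 0.4015 -0.3765  0.1245] F [-6.3  4.4 11.9] w 0.382 x [ 0.002  0.002 -1.   ] y [0.552 0.834 0.003]
 shift mm [ 0.1 -0.8 47.3]
 turn deg [ 0.22  0.04 -0.15]  shift after turn [ 0.1 -0.6 47.3] q [ 0.22  0.43  0.54  1.97 -0.31  0.81  1.92]
```

```bash

python3 -m inch '[[0,0,0,0.01,0,0,0],[0,0,0,0.01,0,0,0],[0,0,0,0.01,0,0,0],[0,0,0,0.009,0,0,0],[0,0,0,0.005,0,0,0],[0,0,0,0.0015,0,0,0],[0,0,0,0,0,0,0],[0,0,0,0,0,0,0]]'
python3 -c "
from h import *
to([.4405,-.4032,.1244],None,[.5554,.8316,0])"
```

```text
clock: 40.97
tool_pos: [0.4403, -0.402, 0.1246]
tool_rot: [0.678, 0.204, 0.676, -0.203]
ft_force: [-1.3, 0.7, 6.4]
width: 0.387
t 40.97 tcp [ 0.4403 -0.402   0.1246] F [-1.3  0.7  6.4] w 0.387 x [ 0.004 -0.    -1.   ] y [0.552 0.834 0.002]
 shift mm [ 0.2 -0.9  0.8]
 turn deg [ 0.25  0.18 -0.11]  shift after turn [ 0.2 -0.9  0.8] q [ 0.24  0.5   0.53  1.87 -0.33  0.86  1.92]
```

Within 1 mm. I'll release gently, go straight up, then check.

```bash

python3 -m inch '[[0,-0.0004,0,0.0005,0,0,0],[0,0,0,0,0,0,0],[0.06,0,0,0,0,0,0],[0.06,0,0,0,0,0,0],[0.06,0,0,0,0,0,0],[0.06,0,0,0,0,0,0],[0.06,0,0,0,0,0,0],[0.06,0,0,0,0,0,0]]'
python3 -m inch '[[0.06,-0.01,0,0,0,0,0],[0.06,-0.025,0,0,0,0,0],[0.06,-0.035,0,0,0,0,0],[0.06,-0.035,0,0,0,0,0],[0.06,-0.035,0,0,0,0,0],[0.06,0,0.035,0,0,0,0],[0.06,0,0.035,0,0,0,0],[0.06,0,0.035,0,0,0,0]]'
python3 -m inch '[[0.06,0,0.035,0,0,0,0],[0.06,0,0.035,0,0,0,0],[0.06,0,0.035,0,0,0,0],[0.06,0,0.035,0,0,0,0],[0.06,0,0,0,0,0,0],[0.06,0,0,0,0,0,0]]'
python3 - <<'E'
from h import *
to([.44,-.402,.2])
breads('top',.018)
for n in('top','scene'):
    im,d,P=shot(n);save(im,n+'9.png',(200,60,420,260) if n=='scene' else (230,150,430,280),3)
    m=(np.hypot(P[...,0]-.44,P[...,1]+.4025)<.045)
    q=np.argwhere(m&(P[...,2]>.157)&(P[...,2]<.172))[:,::-1]
    xy=onplane(n,q,.161);nr=np.abs((xy-[.44,-.4025])@[.555,.832])<.02;xy=xy[nr]
    e=(xy-[.44,-.4025])@[.832,-.555]
    print(n,len(xy),xy.mean(0).round(4),'z',np.median(P[q[:,1],q[:,0],2]).round(4),'along from mark',e.mean().round(4),e.min().round(4),e.max().round(4))
E
```

```text
clock: 41.63
tool_pos: [0.4408, -0.4018, 0.1244]
tool_rot: [0.678, 0.204, 0.676, -0.203]
ft_force: [0.6, 0.2, 0.4]
width: 0.681
clock: 42.3
tool_pos: [0.4987, -0.314, 0.2666]
tool_rot: [0.679, 0.205, 0.675, -0.204]
ft_force: [0.4, 0.5, -0.7]
width: 0.683
clock: 42.8
tool_pos: [0.5766, -0.195, 0.2653]
tool_rot: [0.679, 0.203, 0.676, -0.202]
ft_force: [-1.3, -0.9, 0.7]
width: 0.682
t 42.8 tcp [ 0.5766 -0.195   0.2653] F [-1.3 -0.9  0.7] w 0.682 x [ 0.004  0.    -1.   ] y [0.548 0.837 0.002]
 shift mm [  64.7 -248.1   -1.1]
bread [358. 216.] A 280 z 0.0174 ctr [ 0.4897 -0.2615] rect 65 97 from lo [ 0.446 -0.301] hi [ 0.542 -0.222]
top 89 [ 0.4381 -0.4006] z 0.1612 along from mark -0.0026 -0.0406 0.0416
scene 75 [ 0.4457 -0.4026] z 0.1604 along from mark 0.0048 -0.0275 0.0325
```

View pics/scene9.png

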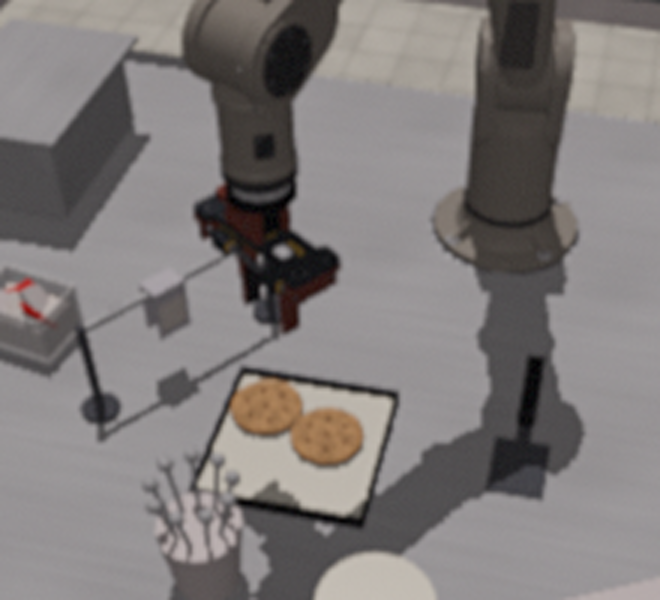

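```bash

python3 -m inch '[[0.06,-0.01,0.035,0,0,0,0],[0.06,0,0.035,0,0,0,0],[0.06,0,0.035,0,0,0,0],[0.06,0,0.035,0,0,0,0],[0.06,0,0.035,0,0,0,0],[0.06,0,0.02,0,0,0,0],[0.06,0,0,0,0,0,0],[0.06,0,0,0,0,0,0]]'
python3 - <<'E'
from h import *
to([.44,-.402,.2])
breads('top',.018);breads('scene',.018)
im,d,P=shot('top');save(im,'top10.png',(230,150,430,280),3.9)
for n in('top','scene'):
    im,d,P=shot(n)
    e=(P[...,:2]-[.44,-.4025])@[.832,-.555];p=(P[...,:2]-[.44,-.4025])@[.555,.832]
    m=(np.abs(e)<.05)&(np.abs(p)<.03)&(P[...,2]>.155)&(P[...,2]<.175)
    offbar=m&(np.abs(p)>.009)
    print(n,m.sum(),offbar.sum(),'along',e[offbar].mean().round(4),e[offbar].min().round(4),e[offbar].max().round(4),'perp',p[offbar].mean().round(4),'z',np.median(P[...,2][offbar]).round(4))
E
```

```text
clock: 43.62
tool_pos: [0.6829, -0.0356, 0.2752]
tool_rot: [0.678, 0.204, 0.676, -0.204]
ft_force: [0.4, -0.9, -0.4]
width: 0.686
t 43.62 tcp [ 0.6829 -0.0356  0.2752] F [ 0.4 -0.9 -0.4] w 0.686 x [ 0.003 -0.001 -1.   ] y [0.552 0.834 0.001]
 shift mm [  74.8 -439.6   -0.6]
bread [344. 212.] A 820 z 0.0169 ctr [ 0.5096 -0.2015] rect 200 98 from lo [ 0.446 -0.301] hi [ 0.571 -0.106]
bread [298. 200.] A 741 z 0.0173 ctr [ 0.5135 -0.2002] rect 200 108 from lo [ 0.44 -0.3 ] hi [ 0.579 -0.104]
top 108 45 along -0.0024 -0.0269 0.024 perp -0.0005 z 0.1599
scene 97 48 along 0.0048 -0.0246 0.0283 perp 0.0086 z 0.1593
```

View pics/top10.png

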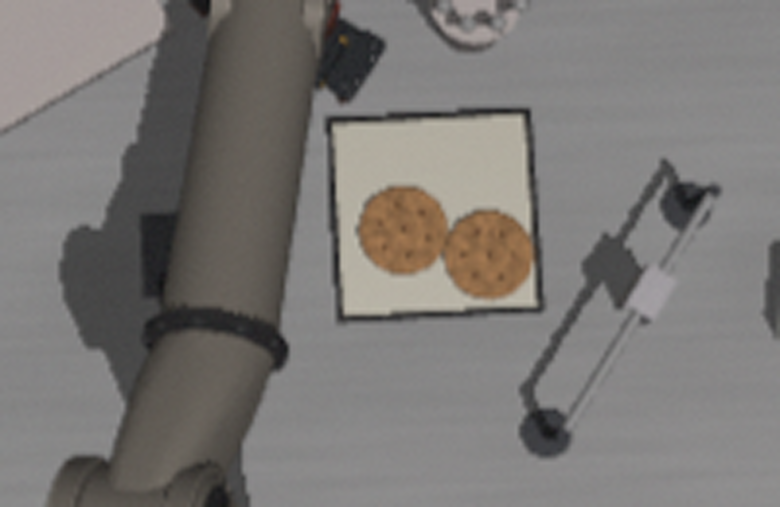

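```bash
python3 - <<'E'
from h import *
im,d,P=shot('top')
H,S,V=hsvof(im);m=((H>3)&(H<18)&(S>60)&(V>50))
for c in([.534,-.1545],[.495,-.252]):
    q=P[m&(np.hypot(P[...,0]-c[0],P[...,1]-c[1])<.052)]
    A=np.c_[q[:,:2]-c,np.ones(len(q))];k=np.linalg.lstsq(A,q[:,2],rcond=None)[0]
    print(len(q),q.mean(0).round(4),'slope deg',np.degrees(k[:2]).round(2),'z',k[2].round(4))
print(env.get_obs()['clock']);print(env.hand_in() if abs(k[0])<.06 and abs(k[1])<.06 else 'tilted')
E
```

```text
376 [ 0.5277 -0.1543  0.0164] slope deg [-0.88  0.91] z 0.0163
408 [ 0.4951 -0.2494  0.0164] slope deg [-1.13  0.14] z 0.0164
43.9167
the job is handed in; nothing more can be done
None
```

I finished the whole job in about 44 s of robot time and handed it in. Two crispbreads were present. I slid the turner under each against the board, tipped both onto the plate, laid the turner flat at about (0.46, 0.10), hung the marker about 97 mm from the mark and slid it there. I kept it pressed lightly on the bar all the way.

**Breads:** In the last check both lie flat inside the plate, tops at about 16 mm and tilt about 1° (measurement noise). They had shifted a few centimetres since I placed them, while the arm was working at the rail. They now touch each other, and one is right beside the rim.

**Marker:** It hangs with its web on the bar, top at about 160 mm. Its place along the bar relative to the mark reads −2.4 mm from the top camera, +4.8 mm from the scene camera and about 0 from the tool position. They disagree by a few millimetres, so I take it to be on the mark to within about 5 mm.

**Forces:** The wrist force peaked at about 24 N, when the marker first pressed on the bar. The arm did not go near the saucers, tub or pot, but I did not measure them again at the end.

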